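# Potting dressed bulbs with tongs

## Robot

A 7-joint arm with a two-finger parallel gripper is mounted at the origin on a cart in front of the work surface, level with it; the furniture and walls round the work are solid. World frame = base frame: x ahead of the robot, y to its left, z up, the work surface at z = 0. Lengths are in m, angles in rad, forces in N, time in s.
With the tool pointing down it reaches from about 0.425 to 0.925 m from the base axis. Payload 6.8 kg.
Tool frame: the origin (TCP) lies at the very end of the fingers, on their centre line; the grasp point (between the pads) lies 19 mm behind it; z points along the fingers, y is the line along which they close (so a half turn about z gives the same grasp; the last joint's range is limited). The gripper opens to 85 mm and grips with 20 to 120 N. Pads are 22 mm wide; open, the fingers measure 114 mm over their backs; the gripper's body (76 mm by 85 mm) begins 54 mm behind the grasp point. The pads swing forward as they close: fully open they stand 13 mm farther back than shut.
Start: joints at [-1.283, 0.477, 0.022, 1.555, -0.011, 1.109, -0.083], TCP at [0.26, 0.623, 0.231] pointing down, gripper open.
Joint ranges: [-2.96, 2.96], [-0.34, 2.1], [-1.41, 1.46], [0.24, 2.44], [-1.37, 4.51], [0.17, 1.92], [-2.96, 2.96]. Speed limits (rad/s): [2.39, 2.39, 3.14, 3.14, 3.14, 3.14, 3.14].

## Interface

Orientations are given as a rotation vector (axis times angle).
In Python, from bench import r gives the robot as it stands.
- The arm moves only by the tool play_rows, never from a script. Its argument "targets" is text: rows parted by semicolons, each of 5 numbers parted by spaces: the closure, from -1 (fully open) to 1 (shut), then the shift along the tool's x, y, z in m, then the turn about the tool's z in rad. In form: gripper dx dy dz spin; .... A call has 1 to 8 rows; each row is the pose to reach, as a shift and turn from the pose commanded when the call began, along the tool's axes at that moment; what a row does not reach only later rows make up. A row lasts 1/12 s, in which the tool goes at most 41.7 mm and 7.16 degrees, less where a joint would pass 70% of its speed; a pose out of reach is approached as far as the arm can. A call with a gripper value outside its range is refused whole. The fingers move at their own pace and stop on an object; "squeeze" is the grip in N (left out, the last holds). Time passes only in rows, so rows that repeat a pose let the fingers close. It gives the time, the measured TCP pose, the force, the opening and the grip force at its end, in the units of the state.
- r.get_obs(): the state, without advancing time (a new reading comes with each control period).
- r.grab_frame(name): name is "scene" or "top" or "wrist"; returns the picture (400x640x3 uint8, red, green, blue); there is no depth.
- r.camera_info(name): a dict with "fov_y" (degrees; the focal length in pixels is half the picture's height over the tangent of half this angle, whatever the lens; pixels are square), "cx", "cy" (the principal point, pixels), "position" and "rotation" of the camera in the world. Camera axes: x right, y down, z forward; pixel columns grow to the right and rows downward; lengths in m; the calibration is good to about 2 mm. A picture is of the moment at which its call begins: read the wrist's pose just before it. camera_info takes no time and is no camera call; for the wrist camera it gives the pose at the moment of the call.
- r.hand_in(): hands the job in; it is judged then, once.
The state is a dict: "clock": time; "joints": joint angles; "qvel": joint speeds; "tau": joint torques, N m; "tcp_pos": TCP position; "orientation": TCP orientation; "contact_force": force on the tool from outside, world axes, zero at the start; "moment": the same for the moment, N m; "grip_width": finger opening in m; "gripper_force": force on a finger pad.
Only numpy, scipy, OpenCV 4.12 (cv2) and the standard library are available. Lean on these libraries where they do the work, as an engineer would, in place of code of your own. Each camera call takes 0.05 s, during which the arm holds its last target. There are 200 camera calls.

## Task

Take the sprung tongs out of their stand, and with them move the two pointed bulbs from under the roof of the low plywood staging into the two terracotta pots at the front left of the table, one bulb in each pot, lowering each below the pot's rim before you let it go; then put the tongs back upright in their stand. The bulbs are dressed, so only the tongs may touch them, never the gripper. Leave the flat corm where it is on the staging and do not push the secateurs about.

Things in the scene. Friction and masses are not known exactly. Their poses are not given: they have to be found in the camera images.
- tongs_grip (a point): grip of the sprung tongs, mid-way between the two black pads. z runs up along the tongs, y is the line along which the arms close, x across. Top of the hinge 41 mm above, lower ends of the tips 102 mm below this point. Pads: 20 mm wide (x), 42 mm tall, centred here, outer faces 40 mm apart when open. Squeezing the pads closes the tips
- tongs_tip (a point): point mid-way between the two tips, at mid-height of the tips, 92 mm straight below tongs_grip (same axes). Each tip is a shallow upright V that cups the bulb, 19 mm wide (x), 20 mm tall (10 mm above and below this point), 5 mm thick; over their outsides along y the tips measure 58 mm when open, about 34 mm when they hold a bulb
- tongs: the steel tongs as a whole, 141 mm long, 80 g: two arms hanging from a hinge; origin on the hinge, 36 mm above tongs_grip, same axes
- tongs_left (a joint): angle by which each arm (they move alike) has closed, 0 open to 0.15 rad. Over the pads / between the tips: 40 / 45 mm at 0, 34 / 22 mm (a bulb is held) at 0.085, about 30 / 5 mm at 0.15; so the tips move 3.6 mm per 1 mm at the pads. A spring pushes each pad out with 4 N (open) to 6 N, so the tongs stay in the hand as long as the fingers still press the pads
- stand: fixed dark steel stand for the tongs: an upright sleeve, open at the top, inside 70 mm along y and 30 mm along x, walls 3 mm, rim 54 mm and floor 4 mm above the table, on a foot 70 x 110 mm. Origin: centre of the foot's underside, z up. The tongs stand in it on their tips, closing along the stand's y
- staging: fixed low plywood staging, 105 mm deep (x -65 to +40), 210 mm wide (y), open to its -x side (to the robot). Origin at table level. Floor 12 mm, roof underside 117, top 127 mm above the table; roof from x = -50 to +40 mm. Bulbs and corm stand in a row at x = -30 mm, 58 mm apart, in any order: the roof overhangs them by 20 mm, so tongs must come in tilted, from the front and above
- bulb_a_centre (a point): brown pointed flower bulb, 30 mm tall and 22 mm across at its widest (from 10 to 15 mm above its flat 14 mm base), about 18 g; it stands on the floor of the staging, point up. The point lies on its axis 12.5 mm above its base, at the widest part
- bulb_b_centre (a point): brown pointed flower bulb, 30 mm tall and 22 mm across at its widest (from 10 to 15 mm above its flat 14 mm base), about 18 g; it stands on the floor of the staging, point up. The point lies on its axis 12.5 mm above its base, at the widest part (same as the other one)
- bulb_a: the first bulb; origin at the centre of its base
- bulb_b: the second bulb; origin at the centre of its base
- corm_centre (a point): flat brown corm, 28 mm across and 13 mm tall, in the same row as the bulbs, to be left; the point is at its centre, 6 mm above its base
- pot_1: hollow terracotta pot, open at the top, 65 mm across the rim and 63 mm tall, inside about 52 mm wide at the rim and 30 mm at its 8 mm thick floor; it does not move when touched; stands at the front left. The origin is the centre of its underside, z up
- pot_2: hollow terracotta pot, open at the top, 70 mm across the rim and 67 mm tall, inside about 52 mm wide at the rim and 30 mm at its 8 mm thick floor; it does not move when touched; stands at the front left. The origin is the centre of its underside, z up
- tape: bystander: roll of tape lying flat, fixed, 98 mm across, 25 mm tall; origin under its centre
- secateurs: bystander: secateurs lying loose and flat, 195 x 85 x 20 mm; origin under the centre
- dibber: bystander: wooden dibber lying, fixed, 197 mm long, 28 mm thick; origin under its centre
There are look-alikes about, which are no part of the job. What is shaped like the tongs but purple or turquoise is not meant. Leave any blue look-alike of the pot_1 alone.

How it is judged:
On the way, in this order (a step that is already met when the one before it is completed fails the run):
1. the tongs are lifted clear out of their stand (height (world z) of tongs_tip above 0.075 m), for 0.1 s.
2. a bulb lies in a terracotta pot, let go by the tongs ((((horizontal distance between bulb_a_centre and pot_1 below 0.025 m and height (world z) of bulb_a_centre below 0.05 m and z of bulb_a_centre in the frame of pot_1 above 0.005 m) and contact force between bulb_a and tongs below 0.05 N) or ((horizontal distance between bulb_a_centre and pot_2 below 0.025 m and height (world z) of bulb_a_centre below 0.05 m and z of bulb_a_centre in the frame of pot_2 above 0.005 m) and contact force between bulb_a and tongs below 0.05 N) or ((horizontal distance between bulb_b_centre and pot_1 below 0.025 m and height (world z) of bulb_b_centre below 0.05 m and z of bulb_b_centre in the frame of pot_1 above 0.005 m) and contact force between bulb_b and tongs below 0.05 N) or ((horizontal distance between bulb_b_centre and pot_2 below 0.025 m and height (world z) of bulb_b_centre below 0.05 m and z of bulb_b_centre in the frame of pot_2 above 0.005 m) and contact force between bulb_b and tongs below 0.05 N))), for 0.2 s.
3. each terracotta pot holds one bulb, let go by the tongs ((((horizontal distance between bulb_a_centre and pot_1 below 0.025 m and height (world z) of bulb_a_centre below 0.05 m and z of bulb_a_centre in the frame of pot_1 above 0.005 m) and (horizontal distance between bulb_b_centre and pot_2 below 0.025 m and height (world z) of bulb_b_centre below 0.05 m and z of bulb_b_centre in the frame of pot_2 above 0.005 m) and contact force between each of bulb_a, bulb_b and tongs below 0.05 N) or ((horizontal distance between bulb_a_centre and pot_2 below 0.025 m and height (world z) of bulb_a_centre below 0.05 m and z of bulb_a_centre in the frame of pot_2 above 0.005 m) and (horizontal distance between bulb_b_centre and pot_1 below 0.025 m and height (world z) of bulb_b_centre below 0.05 m and z of bulb_b_centre in the frame of pot_1 above 0.005 m) and contact force between each of bulb_a, bulb_b and tongs below 0.05 N))), for 0.2 s.
At the end, for the whole second after the job is handed in: Each terracotta pot holds one bulb (centre within 25 mm of the pot's axis and less than 50 mm above the table), bulbs at rest, the tongs standing at rest in their stand (tips within 22 mm of its centre and below 30 mm, tilted less than 0.3 rad) ((((horizontal distance between bulb_a_centre and pot_1 below 0.025 m and height (world z) of bulb_a_centre below 0.05 m and z of bulb_a_centre in the frame of pot_1 above 0.005 m) and (horizontal distance between bulb_b_centre and pot_2 below 0.025 m and height (world z) of bulb_b_centre below 0.05 m and z of bulb_b_centre in the frame of pot_2 above 0.005 m) and contact force between each of bulb_a, bulb_b and tongs below 0.05 N) or ((horizontal distance between bulb_a_centre and pot_2 below 0.025 m and height (world z) of bulb_a_centre below 0.05 m and z of bulb_a_centre in the frame of pot_2 above 0.005 m) and (horizontal distance between bulb_b_centre and pot_1 below 0.025 m and height (world z) of bulb_b_centre below 0.05 m and z of bulb_b_centre in the frame of pot_1 above 0.005 m) and contact force between each of bulb_a, bulb_b and tongs below 0.05 N)) and horizontal distance between tongs_tip and stand below 0.022 m and height (world z) of tongs_tip below 0.03 m and angle between tongs_grip's own z axis and vertical below 0.3 rad and linear speed of tongs below 0.08 m/s and linear speed of each of bulb_a, bulb_b below 0.03 m/s); the robot touches nothing.
It fails at once if the gripper or arm touches a bulb (contact force between any of the fingers, the arm and bulb_a above 0.2 N or contact force between any of the fingers, the arm and bulb_b above 0.2 N).
It fails at once if a bulb falls free from above the pots' rims ((height (world z) of bulb_a_centre above 0.085 m and contact force between bulb_a and anything else below 0.001 N) or (height (world z) of bulb_b_centre above 0.085 m and contact force between bulb_b and anything else below 0.001 N)).
It fails at once if the flat corm is moved more than 20 mm (distance of corm_centre from where it was at the start of the episode above 0.02 m).
It fails at once if the secateurs are moved more than 30 mm (distance of secateurs from where it was at the start of the episode above 0.03 m).
It also fails if it takes over 72 s, if anything falls off the work surface, if the arm or the gripper's body presses on something with over 40 N, if the wrist force passes 120 N, or if a joint passes its speed limit or range.

## Working session

There is one attempt and no reset: what is moved stays moved. The work goes in short steps, Python scripts to look and compute and a tool call to move; the robot and the scene stay as the last step left them, time stands still between calls to the robot, and variables do not carry over. Pictures are saved under pics/ and viewed, at most 10 in all, crops included, and the job is handed in when it is done.

Besides the shell and the picture viewer there is one more tool, called after ">>>" by a JSON object that holds its "api" and its "payload", one argument or row to a line. play_rows: Moves the arm, as the interface text tells. Its arguments: {"type":"object","properties":{"targets":{"type":"string"},"squeeze":{"type":"number"}},"required":["targets"]}

```bash
mkdir -p pics; python3 - <<'E'
from bench import r
import cv2,json
o=r.get_obs();print({k:o[k] for k in('clock','tcp_pos','orientation','grip_width','joints')})
for n in('scene','top','wrist'):
    i=r.camera_info(n);print(n,i)
    cv2.imwrite(f'pics/{n}0.png',r.grab_frame(n)[:,:,::-1])
E
```

```text
{'clock': 0.0, 'tcp_pos': array([0.260002  , 0.62224905, 0.23031602]), 'orientation': array([-6.17506553e-01, -3.08010307e+00,  2.91997806e-03]), 'grip_width': 0.08531404747722837, 'joints': array([-1.28313625,  0.47779093,  0.02232781,  1.5564885 , -0.01145858,
        1.10931086, -0.08310901])}
scene {'fov_y': 53.92921938824857, 'cx': 322.4984898043448, 'cy': 201.6379629439491, 'position': array([ 0.03983111, -0.31681256,  0.81312619]), 'rotation': array([-2.16903044,  1.21075883, -0.46208604])}
top {'fov_y': 47.64156992699386, 'cx': 323.0451488559327, 'cy': 200.13107915604175, 'position': array([0.35320594, 0.00569072, 1.33513482]), 'rotation': array([-2.09138147,  2.13945219, -0.16667404])}
wrist {'fov_y': 66.03656619361657, 'cx': 316.0231647635134, 'cy': 200.90453827135698, 'position': array([0.18877871, 0.65367011, 0.37351   ]), 'rotation': array([2.39373314, 1.59393429, 0.24389803])}
```

View pics/top0.png

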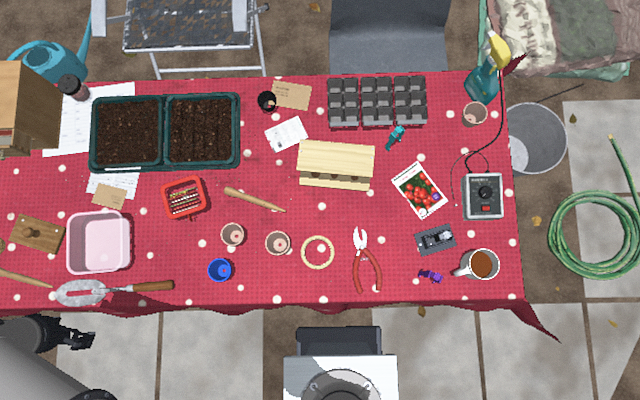

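View pics/scene0.png

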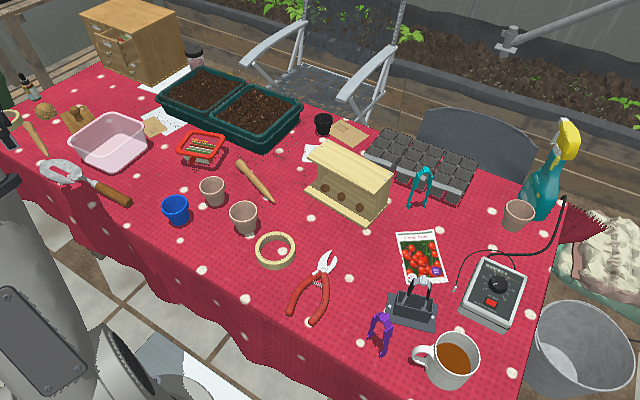

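The top view shows (upwards is +x, left is +y) the staging at (336,165) and the pots at (232,233) and (277,242). The tape is at (317,251), the secateurs at (366,262) and the dibber at (255,200).
Candidates for the tongs: steel in the dark stand (top 436,238; scene 412,295), turquoise (top 396,137; scene 421,185), purple (top 430,274; scene 381,333). I choose the steel one. For the pots: terracotta at (232,233) and (277,242). Not meant are blue (219,269) and the far-right terracotta (475,113).

```bash
cat >h.py <<'E'
import numpy as np,cv2
from scipy.spatial.transform import Rotation as R
def cam(i,h=400):
    f=h/2/np.tan(np.radians(i['fov_y'])/2); return f,i['cx'],i['cy'],np.array(i['position']),R.from_rotvec(i['rotation']).as_matrix()
def ray(i,u,v):
    f,cx,cy,p,M=cam(i); d=M@np.array([(u-cx)/f,(v-cy)/f,1]); return p,d
def onz(i,u,v,z):
    p,d=ray(i,u,v); return p+d*(z-p[2])/d[2]
def proj(i,X):
    f,cx,cy,p,M=cam(i); c=M.T@(np.array(X)-p); return np.array([f*c[0]/c[2]+cx,f*c[1]/c[2]+cy])
def tri(a,b):
    (p,d),(q,e)=ray(*a),ray(*b); s=np.linalg.lstsq(np.c_[d,-e],q-p,rcond=None)[0]
    A,B=p+s[0]*d,q+s[1]*e; return (A+B)/2,np.linalg.norm(A-B)
E
python3 - <<'E'
from bench import r
from h import *
t=r.camera_info('top');s=r.camera_info('scene')
for n,u,v,z in[('pot1?',232,233,.063),('pot2?',277,242,.067),('tongs',436,238,0),('stagTL',299,140,.127),('stagTR',375,146,.127),('stagBL',297,180,.127),('stagBR',373,185,.127),('tape',317,251,.025)]:print(n,onz(t,u,v,z).round(3))
a=cv2.imread('pics/scene0.png');b=cv2.imread('pics/top0.png')
f=lambda im,x,y,w,h,k:cv2.resize(im[y:y+h,x:x+w],None,fx=k,fy=k,interpolation=cv2.INTER_CUBIC)
A=f(a,370,225,100,120,4);B=f(a,300,130,100,100,4);C=f(b,395,205,80,60,5);D=f(b,205,215,100,60,4)
out=np.zeros((600,800,3),np.uint8);out[:300,:400]=cv2.resize(B,(400,400))[60:360];out[:480,400:800]=A
out[300:540,:400]=D;cv2.imwrite('pics/c1.png',out)
cv2.imwrite('pics/c2.png',np.vstack([C,cv2.resize(f(b,290,130,100,75,4),(400,300))]))
E
```

```text
pot1? [0.499 0.294 0.063]
pot2? [0.47  0.166 0.067]
tongs [ 0.477 -0.294  0.   ]
stagTL [0.747 0.096 0.127]
stagTR [ 0.723 -0.114  0.127]
stagBL [0.633 0.103 0.127]
stagBR [ 0.613 -0.104  0.127]
tape [0.445 0.055 0.025]
```

View pics/c1.png

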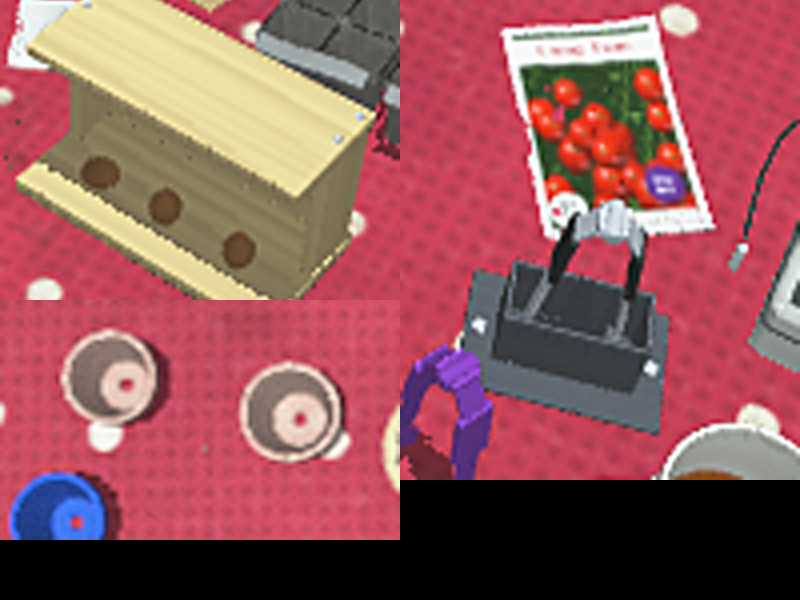

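View pics/c2.png

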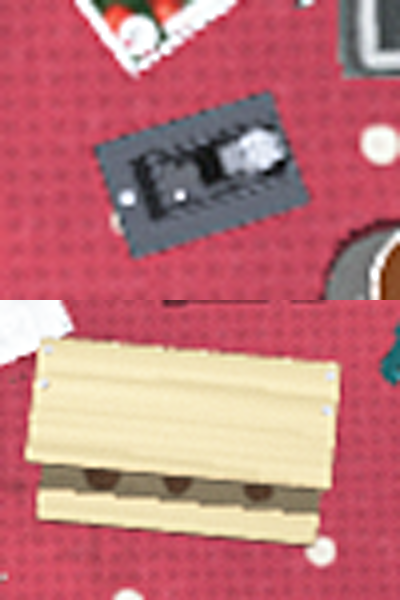

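Crop 1 shows the steel tongs (hinge about scene (424,278)) in the dark stand, with black pads, distinct from the purple ones. In the staging there are three brown things at scene (325,173+), (341,182), (360,192). The leftmost looks wider and flatter, so probably the corm. Pots are confirmed terracotta. The tool cannot be tilted by command, so the tongs have to be pivoted inside the grip.

```bash
cat >>h.py <<'E'
def tool(o): return np.array(o['tcp_pos']),R.from_rotvec(o['orientation']).as_matrix()
def delta(o,X,yaw=None):
    """shift in tool axes to TCP X; spin so that tool y lies along world yaw+90deg (mod half turn)"""
    p,M=tool(o); d=M.T@(np.array(X)-p); s=0
    if yaw is not None:
        c=M.T@np.array([-np.sin(yaw),np.cos(yaw),0]); s=np.arctan2(-c[0],c[1]); s=(s+np.pi/2)%np.pi-np.pi/2
    return d.round(4),round(s,3)
E
python3 - <<'E'
from bench import r
from h import *
t=r.camera_info('top');s=r.camera_info('scene');o=r.get_obs()
for n,u,v,z in[('TL',301.7,139.5,.127),('TR',375,146,.127),('BL',296.3,170,.127),('BR',372.5,177,.127),('foot1',395+95/5,205+148/5,.004),('foot2',395+272/5,205+92/5,.004),('foot3',395+312/5,205+202/5,.004),('foot4',395+135/5,205+257/5,.004)]:print(n,onz(t,u,v,z).round(4))
print('hinge',tri((t,446,235),(s,423.7,278)))
for v in(295.,):print()
w=r.camera_info('wrist');p,M=tool(o)
print('tool axes',M.round(3).tolist());print('cam in tool',(M.T@(w['position']-p)).round(4),'fwd in tool',(M.T@R.from_rotvec(w['rotation']).as_matrix()).round(3).tolist())
for X in([.5,.2,.3],[.40,-.27,.30]):print(X,delta(o,X,np.radians(17)))
E
```

```text
TL [0.748  0.0885 0.127 ]
TR [ 0.7234 -0.1141  0.127 ]
BL [0.661  0.1044 0.127 ]
BR [ 0.6357 -0.1037  0.127 ]
foot1 [ 0.4881 -0.2292  0.004 ]
foot2 [ 0.5187 -0.3346  0.004 ]
foot3 [ 0.4537 -0.3532  0.004 ]
foot4 [ 0.4241 -0.2488  0.004 ]
hinge (array([ 0.4707226 , -0.28714242,  0.14837894]), np.float64(0.0008904751956091402))

tool axes [[-0.923, 0.386, -0.0], [0.386, 0.923, -0.001], [-0.0, -0.001, -1.0]]
cam in tool [ 0.0779  0.0012 -0.1431] fwd in tool [[-0.0, -0.954, -0.301], [1.0, -0.0, -0.0], [0.0, -0.301, 0.954]]
[0.5, 0.2, 0.3] (array([-0.3842, -0.2973, -0.069 ]), np.float64(-0.693))
[0.4, -0.27, 0.3] (array([-0.4732, -0.7695, -0.0684]), np.float64(-0.693))
```

>>> {"api": "play_rows", "payload": {
  "targets": "-1 -0.035 -0.02 -0.003 -0.05; -1 -0.07 -0.04 -0.005 -0.1; -1 -0.105 -0.06 -0.01 -0.15; -1 -0.14 -0.08 -0.01 -0.2; -1 -0.175 -0.1 -0.01 -0.25; -1 -0.21 -0.12 -0.01 -0.28; -1 -0.245 -0.14 -0.01 -0.28; -1 -0.28 -0.16 -0.01 -0.28"
}}

```text
clock: 0.82
tcp_pos: [0.4577, 0.3653, 0.2412]
orientation: [-0.181, -3.136, 0.0]
contact_force: [0.9, 0.4, 0.0]
grip_width: 0.0856
gripper_force: 0.0
```

```bash
python3 - <<'E'
from bench import r
from h import *
o=r.get_obs();print(o['tcp_pos'],o['clock'],o['qvel'].round(2))
print(delta(o,[.45,0,.2],-.115))
E
```

```text
[0.45767348 0.36533967 0.24123683] 0.8167 [ 0.66 -0.04  0.2   0.06 -0.07 -0.02  0.87]
(array([-0.0345, -0.3638,  0.0413]), np.float64(-0.001))
```

>>> {"api": "play_rows", "payload": {
  "targets": "-1 0 -0.04 0 0; -1 0 -0.08 0 0; -1 0 -0.12 0 0; -1 0 -0.16 0 0; -1 -0.01 -0.20 0.01 0; -1 -0.02 -0.24 0.02 0; -1 -0.02 -0.28 0.03 0; -1 -0.02 -0.32 0.04 0"
}}

```text
clock: 1.48
tcp_pos: [0.4397, 0.0457, 0.2012]
orientation: [0.182, 3.136, 0.0]
contact_force: [0.4, -0.1, -0.8]
grip_width: 0.0853
gripper_force: 0.0
```

>>> {"api": "play_rows", "payload": {
  "targets": "-1 0 -0.02 0 0; -1 0 -0.02 0 0; -1 0 -0.02 0 0"
}}

```text
clock: 1.73
tcp_pos: [0.4373, 0.0267, 0.2014]
orientation: [-0.187, -3.136, -0.0]
contact_force: [0.7, 0.9, -0.0]
grip_width: 0.0854
gripper_force: 0.0
```

```bash
python3 - <<'E'
from bench import r
from h import *
import pickle
o=r.get_obs();i=r.camera_info('wrist');print(o['tcp_pos'],o['clock'])
im=r.grab_frame('wrist')[:,:,::-1];cv2.imwrite('pics/w1.png',im);pickle.dump(i,open('w1.pkl','wb'))
E
```

```text
[0.43732014 0.02672346 0.20141188] 1.7333
```

View pics/w1.png

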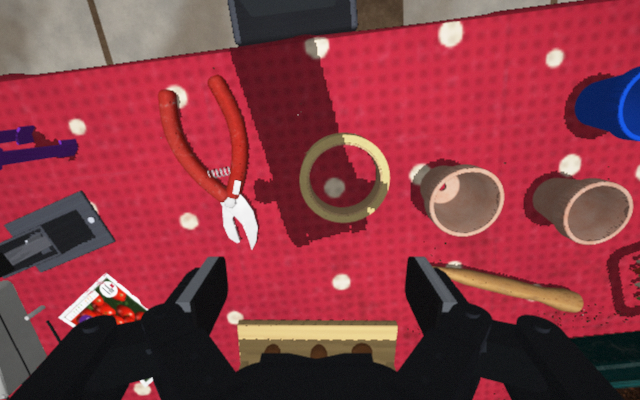

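Wrist view: staging front at the bottom with the three brown things at (272,350), (319,351), (362,351). The pots, tape and secateurs (200,150) are as expected, and the stand is at left (50,235).

```bash
python3 - <<'E'
from bench import r
from h import *
import pickle
w=pickle.load(open('w1.pkl','rb'));s=r.camera_info('scene');t=r.camera_info('top')
def blobs(f,box,lim):
    im=cv2.imread(f).astype(int);x,y,X,Y=box;c=im[y:Y,x:X];b,g,rr=c[...,0],c[...,1],c[...,2]
    m=((rr>b+25)&(rr<lim)&(g<.72*rr)&(g>.3*rr)).astype(np.uint8)
    n,l,st,ce=cv2.connectedComponentsWithStats(m)
    for k in range(1,n):
        if st[k,4]>15:print(f,st[k]+np.array([x,y,0,0,0]),ce[k]+[x,y])
blobs('pics/scene0.png',(310,170,375,222),130)
blobs('pics/w1.png',(240,338,397,362),130)
blobs('pics/top0.png',(297,165,375,190),130)
for u,v in((272,350),(319,351),(362,351)):print(onz(w,u,v,.028).round(4))
for u,v in((325,188),(341.2,196.7),(360,207.5)):print(onz(s,u,v,.026).round(4))
# pots: rim ellipse from terracotta mask in wrist/top
for nm,i,pts in(('w',w,[(464.5,202,.063),(590,210,.067),(464.5,202,.067),(590,210,.063)]),('t',t,[(205+109/4,215+(378-300)/4,.063),(205+290/4,215+(411-300)/4,.067)])):
    for u,v,z in pts:print(nm,onz(i,u,v,z).round(4))
E
```

```text
pics/scene0.png [321 185   9   7  29] [325.06896552 188.10344828]
pics/scene0.png [338 193   7   8  26] [340.96153846 196.5       ]
pics/scene0.png [356 203   8   9  35] [359.08571429 207.34285714]
pics/w1.png [352 343  20  11 153] [361.49019608 348.49673203]
pics/w1.png [265 344  15   9 103] [272.21359223 348.82524272]
pics/w1.png [311 345  16  14 176] [318.23863636 351.91477273]
pics/top0.png [312 173   7   4  17] [315.05882353 174.29411765]
[ 0.6508 -0.0539  0.028 ]
[0.6595 0.0053 0.028 ]
[0.666  0.0598 0.028 ]
[0.6702 0.0529 0.026 ]
[ 6.66e-01 -4.00e-04  2.60e-02]
[ 0.6592 -0.0609  0.026 ]
w [0.4669 0.1682 0.063 ]
w [0.4877 0.2855 0.067 ]
w [0.4654 0.1663 0.067 ]
w [0.4896 0.2891 0.063 ]
t [0.4942 0.2931 0.063 ]
t [0.4676 0.1642 0.067 ]
```

```bash
python3 - <<'E'
from bench import r
from h import *
o=r.get_obs();print(o['tcp_pos'],delta(o,[.471,-.289,.2],.28),o['joints'].round(2))
E
```

```text
[0.4376831  0.02807983 0.20157339] (array([-0.0699, -0.3111,  0.0014]), np.float64(-0.396)) [-0.44  0.12  0.25  2.14 -0.04  0.89  1.29]
```

>>> {"api": "play_rows", "payload": {
  "targets": "-1 -0.01 -0.04 0 -0.05; -1 -0.02 -0.08 0 -0.1; -1 -0.03 -0.12 0 -0.15; -1 -0.04 -0.16 0 -0.2; -1 -0.05 -0.2 0 -0.25; -1 -0.06 -0.24 0 -0.3; -1 -0.07 -0.28 0 -0.35; -1 -0.07 -0.311 0 -0.396"
}}

```text
clock: 2.45
tcp_pos: [0.4737, -0.291, 0.2017]
orientation: [-0.446, 3.108, -0.003]
contact_force: [0.6, 0.2, 0.4]
grip_width: 0.0855
gripper_force: 0.0
```

>>> {"api": "play_rows", "payload": {
  "targets": "-1 0 0 0 0; -1 0 0 0 0"
}}

```text
clock: 2.62
tcp_pos: [0.4717, -0.2899, 0.2013]
orientation: [0.436, -3.111, 0.001]
contact_force: [0.9, 1.3, -0.0]
grip_width: 0.0855
gripper_force: 0.0
```

```bash
python3 - <<'E'
from bench import r
from h import *
o=r.get_obs();print(o['tcp_pos'],delta(o,[.471,-.289,.083],.28),o['joints'].round(2))
i=r.camera_info('wrist');im=r.grab_frame('wrist')[:,:,::-1].copy()
cv2.imwrite('pics/w2.png',im)
print(proj(i,[.471,-.289,.147]),proj(i,[.471,-.2915,.054]))
E
```

```text
[ 0.47168258 -0.28993559  0.2012651 ] (array([0.0004, 0.0011, 0.1183]), np.float64(-0.002)) [ 0.11  0.32  0.41  1.9  -0.15  0.95  2.44]
[315.56370024 220.62601701] [313.25896368 185.38361873]
```

View pics/w2.png

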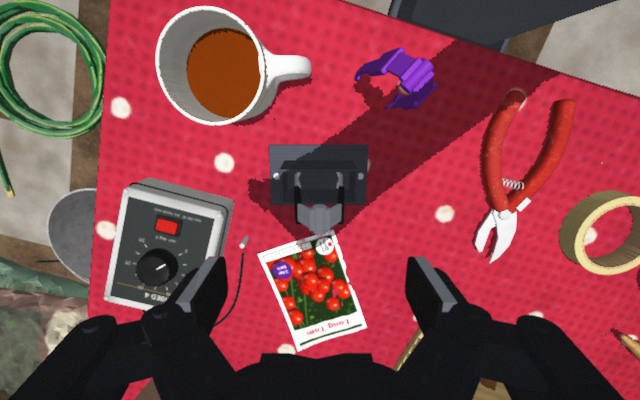

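The tongs stand squarely aligned with the fingers, hinge at (320,217) within 5 px of the prediction. I descend and close to a light hold.

>>> {"api": "play_rows", "payload": {
  "targets": "-1 0.001 0.003 0.03 0; -1 0.001 0.003 0.06 0; -1 0.001 0.003 0.085 0; -1 0.001 0.003 0.105 0; -1 0.001 0.003 0.118 0; -1 0.001 0.003 0.118 0; -0.3 0.001 0.003 0.118 0; -0.2 0.001 0.003 0.118 0",
  "squeeze": 20
}}

```text
clock: 3.33
tcp_pos: [0.4706, -0.2855, 0.0843]
orientation: [-0.442, 3.109, -0.0]
contact_force: [-0.2, 0.4, -0.3]
grip_width: 0.064
gripper_force: 0.0
```

>>> {"api": "play_rows", "payload": {
  "targets": "0 0 0 0 0; 0 0 0 0 0; 0 0 0 0 0; 0 0 0 0 0; 0 0 0 0 0"
}}

```text
clock: 3.75
tcp_pos: [0.4699, -0.2871, 0.0841]
orientation: [-0.438, 3.109, -0.002]
contact_force: [1.5, -1.0, 1.6]
grip_width: 0.0429
gripper_force: 1.5
```

>>> {"api": "play_rows", "payload": {
  "targets": "0.08 0 0 0 0; 0.12 0 0 0 0; 0.14 0 0 0 0; 0.14 0 0 0 0; 0.14 0 0 0 0"
}}

```text
clock: 4.17
tcp_pos: [0.4702, -0.2872, 0.0844]
orientation: [-0.438, 3.109, -0.002]
contact_force: [0.1, -0.4, 7.5]
grip_width: 0.0368
gripper_force: 7.6
```

>>> {"api": "play_rows", "payload": {
  "targets": "0.14 0 0 -0.01 0; 0.14 0 0 -0.02 0; 0.14 0 0 -0.03 0; 0.14 0 0 -0.035 0; 0.14 0.006 0 -0.035 0; 0.14 0.012 0 -0.035 0; 0.14 0.018 0 -0.034 0; 0.14 0.018 0 -0.034 0"
}}

```text
clock: 4.83
tcp_pos: [0.4496, -0.292, 0.1168]
orientation: [0.435, -3.109, -0.001]
contact_force: [-0.1, -0.9, -0.6]
grip_width: 0.0366
gripper_force: 3.3
```

>>> {"api": "play_rows", "payload": {
  "targets": "0.14 0.005 0 0.001 0; 0.14 0.010 0 0.002 0; 0.14 0.015 0 0.004 0; 0.14 0.019 0 0.006 0; 0.14 0.023 0 0.008 0; 0.14 0.026 0 0.009 0; 0.14 0.029 0 0.010 0; 0.14 0.029 0 0.010 0"
}}

```text
clock: 5.5
tcp_pos: [0.4233, -0.2998, 0.1072]
orientation: [0.437, -3.11, -0.001]
contact_force: [0.5, -0.4, -0.7]
grip_width: 0.037
gripper_force: 3.3
```

```bash
python3 - <<'E'
from bench import r
from h import *
o=r.get_obs();print(o['tcp_pos'],o['grip_width'],o['contact_force'].round(1))
a=r.grab_frame('scene')[:,:,::-1];w=r.grab_frame('wrist')[:,:,::-1]
A=cv2.resize(a[200:350,340:490],(600,600),interpolation=2)
cv2.imwrite('pics/s3.png',A);cv2.imwrite('pics/w3.png',w)
E
```

```text
[ 0.42332123 -0.29978894  0.10717777] 0.037047129025987606 [ 0.5 -0.4 -0.7]
```

View pics/s3.png

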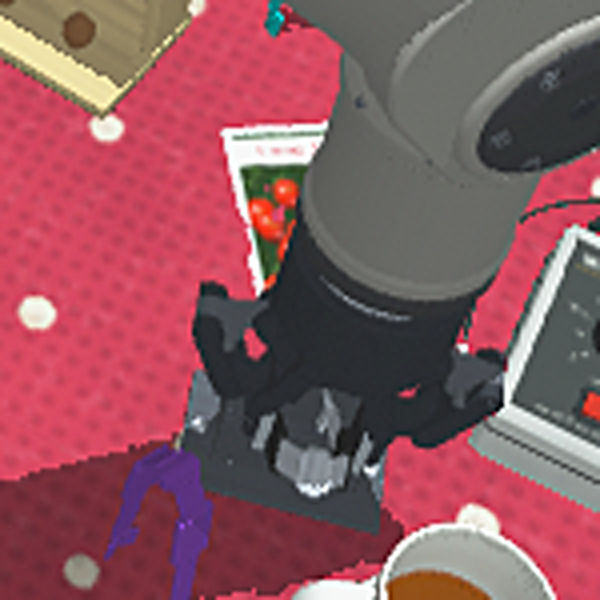

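The crop shows the tongs between the fingers, with the hinge end leaning towards the robot; its top edge is at about scene (418,320).

```bash
python3 - <<'E'
from bench import r
from h import *
s=r.camera_info('scene');w=r.camera_info('wrist');o=r.get_obs();p,M=tool(o)
for d in(10,20,25,30,35,40):
    a=np.radians(d);g=p-M[:,2]*.021;ax=np.sin(a)*M[:,0]-np.cos(a)*M[:,2]
    print(d,proj(s,g+.041*ax).round(1),proj(w,g+.041*ax).round(1),'tip',proj(w,g-.092*ax).round(1),(g-.092*ax).round(3))
E
```

```text
10 [422.1 298.4] [311.7 331.3] tip [314.2 233.6] [ 0.439 -0.295  0.038]
20 [421.5 302.3] [311.7 309.4] tip [314.2 254.8] [ 0.454 -0.291  0.042]
25 [421.1 304.3] [311.7 298. ] tip [314.2 265.6] [ 0.462 -0.289  0.045]
30 [420.7 306.3] [311.7 286.5] tip [314.2 276.6] [ 0.468 -0.287  0.049]
35 [420.3 308.3] [311.7 275.2] tip [314.2 287.8] [ 0.475 -0.285  0.053]
40 [419.9 310.3] [311.8 264.1] tip [314.1 299.2] [ 0.481 -0.283  0.058]
```

View pics/w3.png

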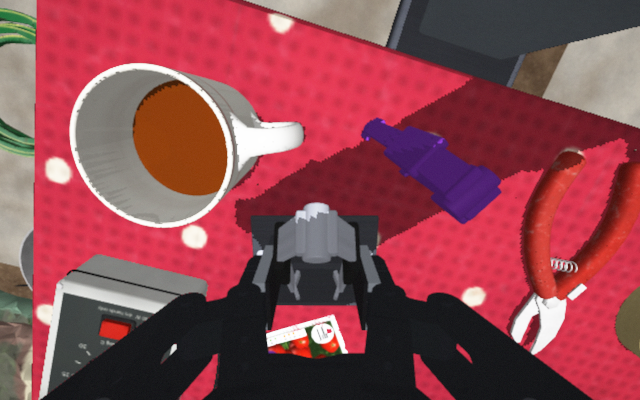

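The wrist view shows the hinge roller (light) at about (316,213), shoulders down to row 258, and tip ends at about (300,285) and (333,285).

```bash
python3 - <<'E'
from bench import r
from h import *
s=r.camera_info('scene');w=r.camera_info('wrist');o=r.get_obs();p,M=tool(o)
for a,b in(((418,321),(316,213)),((418,319),(316,220))):
    X,e=tri((s,*a),(w,*b));d=M.T@(X-p);print(X.round(4),e.round(4),'tool',d.round(4))
# if hinge top lies 41mm(+-) from grip point: angle
    print('angle',np.degrees(np.arctan2(d[0],-d[2]-.021)),np.hypot(d[0],-d[2]-.021))
im=cv2.imread('pics/w3.png')[190:330,230:400];cv2.imwrite('pics/w3c.png',cv2.resize(im,None,fx=4.4,fy=4.2,interpolation=2))
E
```

```text
[ 0.3837 -0.3106  0.1507] 0.0023 tool [ 0.0419  0.0006 -0.0433]
angle 62.00115956860556 0.047426299761209614
[ 0.3853 -0.3097  0.1538] 0.0012 tool [ 0.0401  0.001  -0.0463]
angle 57.70441472498671 0.0474330457049563
```

View pics/w3c.png

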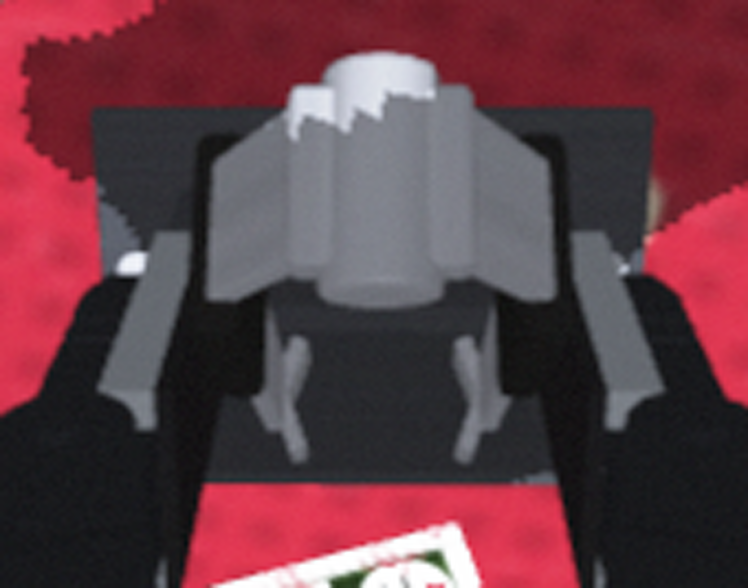

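```bash
python3 - <<'E'
from bench import r
from h import *
s=r.camera_info('scene');w=r.camera_info('wrist');o=r.get_obs();p,M=tool(o)
from scipy.optimize import least_squares
def f(q,full=0):
    a,gx,gz=q; g=p+M@np.array([gx,0,gz]);ax=np.sin(a)*M[:,0]-np.cos(a)*M[:,2]
    H=g+.039*ax;T=g-.092*ax
    return np.array([proj(w,H)[1]-234,proj(w,T)[1]-285,(proj(s,H)[1]-317.5)])if not full else (H,T)
q=least_squares(f,[.6,0,-.02]).x;print(np.degrees(q[0]),q[1:],f(q,1),f(q))
for gz in(-.015,-.02,-.025,-.03):
    q=least_squares(lambda z:f([z[0],z[1],gz])[:2],[.6,0]).x;print(gz,np.degrees(q[0]),q[1],f([*q,gz])[2])
E
```

```text
47.074354745239894 [-0.03315173  0.06938458] (array([ 0.42855868, -0.29834281,  0.06460465]), array([ 0.52074063, -0.27182239, -0.02461506])) [5.68434189e-14 0.00000000e+00 0.00000000e+00]
-0.015 40.30257127872139 0.008564349560160093 -1.5275000809540984
-0.02 39.906693773201184 0.01103830225595273 -1.6301986447281251
-0.025 39.51128076542769 0.013512491231818448 -1.7344572422077817
-0.03 39.116311856173056 0.015986915674781346 -1.8403117915725034
```

Tilt comes out near 40°, more than I want. I ease it back to about 28° against the opposite sleeve wall.

>>> {"api": "play_rows", "payload": {
  "targets": "0.14 -0.003 0 0.006 0; 0.14 -0.005 0 0.011 0; 0.14 -0.009 0 0.010 0; 0.14 -0.013 0 0.007 0; 0.14 -0.017 0 0.003 0; 0.14 -0.020 0 0.0 0; 0.14 -0.020 0 0.0 0; 0.14 -0.020 0 0.0 0"
}}

```text
clock: 6.27
tcp_pos: [0.444, -0.2939, 0.1078]
orientation: [-0.44, 3.11, -0.001]
contact_force: [0.2, -0.9, -0.4]
grip_width: 0.0368
gripper_force: 3.3
```

```bash
cat >>h.py <<'E'
def axis_fit(o,w,rh,rt,gz=-.02):
    """tilt and grip offset along tool x from image rows of hinge (39 mm above grip) and tips"""
    from scipy.optimize import least_squares
    p,M=tool(o)
    def P(q):
        g=p+M@np.array([q[1],0,gz]);ax=np.sin(q[0])*M[:,0]-np.cos(q[0])*M[:,2]; return g+.039*ax,g-.092*ax
    q=least_squares(lambda q:[proj(w,P(q)[0])[1]-rh,proj(w,P(q)[1])[1]-rt],[.6,0]).x
    return np.degrees(q[0]),q[1],M.T@(P(q)[1]-p)
E
python3 - <<'E'
from bench import r
from h import *
o=r.get_obs();print(o['tcp_pos'],o['grip_width'],o['contact_force'].round(1))
w=r.grab_frame('wrist')[:,:,::-1]
im=w[190:330,230:400];cv2.imwrite('pics/w4c.png',cv2.resize(im,None,fx=4.4,fy=4.2,interpolation=2))
E
```

```text
[ 0.44403144 -0.29394279  0.10781381] 0.036846025663133115 [ 0.2 -0.9 -0.4]
```

View pics/w4c.png

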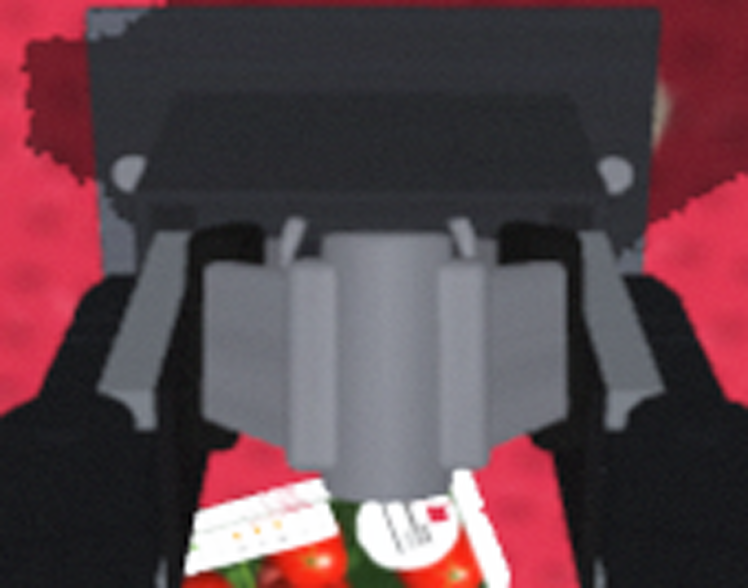

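The view shows the hinge centred at about row 276, and the robot-side edge of the tips at about row 243 (28 px higher than before).

```bash
python3 - <<'E'
from bench import r
from h import *
o=r.get_obs();w=r.camera_info('wrist')
for h,t in((276,254),(276,257),(276,260),(273,257)):print(axis_fit(o,w,h,t))
E
```

```text
(np.float64(24.254287690651257), np.float64(0.0077590919140096805), array([-3.00333197e-02,  3.92345661e-18,  6.38792801e-02]))
(np.float64(25.210354064892137), np.float64(0.007002840515551887), array([-3.21838969e-02,  2.55465137e-18,  6.32370087e-02]))
(np.float64(26.16558519776207), np.float64(0.006245916393778373), array([-3.43230323e-02, -3.05270674e-17,  6.25721527e-02]))
(np.float64(25.6334898117456), np.float64(0.007770659503054576), array([-3.20297184e-02, -2.92734587e-18,  6.29453430e-02]))
```

>>> {"api": "play_rows", "payload": {
  "targets": "0.14 0.004 0 0.001 0; 0.14 0.008 0 0.002 0; 0.14 0.012 0 0.003 0; 0.14 0.016 0 0.004 0; 0.14 0.016 0 0.004 0; 0.14 0.016 0 0.004 0"
}}

```text
clock: 6.82
tcp_pos: [0.4275, -0.2987, 0.1033]
orientation: [0.437, -3.111, -0.0]
contact_force: [-0.3, -0.8, -0.9]
grip_width: 0.0369
gripper_force: 3.3
```

```bash
python3 - <<'E'
from bench import r
from h import *
o=r.get_obs();print(o['tcp_pos'],o['grip_width'],o['contact_force'].round(1))
w=r.grab_frame('wrist')[:,:,::-1]
im=w[190:330,230:400];g=cv2.cvtColor(np.ascontiguousarray(im),6)
cv2.imwrite('pics/w5c.png',cv2.resize(im,None,fx=4.4,fy=4.2,interpolation=2))
a=cv2.imread('pics/w4c.png');
for nm,c in(('prev',cv2.resize(cv2.cvtColor(a,6),(170,140),interpolation=cv2.INTER_AREA)),('now',g)):
    print(nm,'mid',c[::4,86].tolist());print('tipcol',c[::4,66].tolist());print(c[::4,105].tolist())
E
```

```text
[ 0.42748098 -0.29866143  0.10332534] 0.03692784339840085 [-0.3 -0.8 -0.9]
prev mid [56, 50, 50, 49, 48, 49, 42, 39, 42, 41, 39, 43, 47, 50, 120, 143, 142, 143, 142, 142, 142, 143, 141, 142, 141, 141, 140, 139, 140, 138, 220, 255, 255, 255, 50]
tipcol [54, 49, 50, 48, 50, 48, 43, 41, 41, 42, 43, 41, 45, 111, 142, 108, 123, 128, 128, 129, 129, 128, 130, 130, 129, 130, 130, 131, 109, 229, 213, 254, 254, 99, 94]
[55, 50, 48, 48, 50, 49, 39, 41, 42, 40, 40, 41, 48, 111, 140, 117, 138, 144, 144, 142, 143, 141, 143, 143, 141, 141, 142, 141, 242, 254, 254, 208, 102, 100, 184]
now mid [55, 60, 60, 57, 225, 225, 227, 131, 131, 130, 132, 131, 132, 133, 132, 131, 128, 134, 115, 57, 43, 40, 44, 42, 38, 41, 41, 41, 47, 106, 107, 109, 196, 237, 254]
tipcol [61, 54, 55, 58, 56, 57, 145, 158, 115, 115, 116, 116, 118, 119, 120, 123, 121, 56, 47, 125, 128, 110, 86, 54, 113, 129, 106, 40, 48, 105, 111, 111, 112, 110, 251]
[54, 57, 58, 58, 55, 70, 127, 128, 130, 130, 130, 131, 128, 129, 130, 129, 127, 89, 49, 123, 126, 110, 91, 59, 111, 129, 103, 42, 47, 108, 102, 97, 241, 254, 254]
```

>>> {"api": "play_rows", "payload": {
  "targets": "0.14 0 0 -0.015 0; 0.14 0 0 -0.04 0; 0.14 0 0 -0.07 0; 0.14 0 0 -0.1 0; 0.14 0 0 -0.12 0; 0.14 0 0 -0.12 0; 0.14 0 0 -0.12 0; 0.14 0 0 -0.12 0"
}}

```text
clock: 7.53
tcp_pos: [0.4277, -0.2979, 0.2226]
orientation: [0.439, -3.11, -0.001]
contact_force: [0.3, -0.6, -1.6]
grip_width: 0.037
gripper_force: 3.3
```

```bash
python3 - <<'E'
from bench import r
from h import *
o=r.get_obs();print(o['tcp_pos'],o['grip_width'],o['contact_force'].round(1))
i=r.camera_info('wrist');w=r.grab_frame('wrist')
for a in((236,281),(236,284),(233,281)):print(axis_fit(o,i,*a))
hsv=cv2.cvtColor(w,cv2.COLOR_RGB2HSV)
m=(hsv[...,1]<70)&(hsv[...,2]>60)
for u in(290,296,300,304,310,316,322,328,332,336,342):
    v=np.where(m[190:340,u])[0]+190;e=np.split(v,np.where(np.diff(v)>1)[0]+1);print(u,[(int(k[0]),int(k[-1])) for k in e if len(k)>2])
print(delta(o,[.5,-.06,.2],-.122))
E
```

```text
[ 0.427658   -0.2979365   0.22256519] 0.037009416357205616 [ 0.3 -0.6 -1.6]
(np.float64(38.36743323738424), np.float64(0.011423954775114781), array([-4.56806505e-02,  1.51517254e-17,  5.21322678e-02]))
(np.float64(39.3205025022995), np.float64(0.010737174893867382), array([-4.75593372e-02, -6.03087458e-18,  5.11724433e-02]))
(np.float64(38.77666369074616), np.float64(0.012194941473076117), array([-4.54234017e-02,  2.29986386e-17,  5.17225664e-02]))
290 [(214, 253), (264, 291)]
296 [(206, 250), (264, 283), (291, 299)]
300 [(204, 251), (263, 273)]
304 [(202, 255), (262, 272)]
310 [(197, 257), (260, 264)]
316 [(197, 261), (263, 277)]
322 [(197, 276), (336, 339)]
328 [(199, 271), (335, 339)]
332 [(205, 251), (268, 275), (333, 339)]
336 [(205, 251), (271, 299), (332, 339)]
342 [(213, 252), (263, 289), (299, 301), (331, 337)]
(array([-0.1354,  0.2086,  0.0227]), np.float64(0.403))
```

```bash
python3 - <<'E'
from bench import r
from h import *
o=r.get_obs();print(o['tcp_pos'],delta(o,[.539,-.045,.2],-.122))
E
```

```text
[ 0.42737551 -0.29783529  0.22214656] (array([-0.1773,  0.212 ,  0.0222]), np.float64(0.402))
```

>>> {"api": "play_rows", "payload": {
  "targets": "0.14 -0.02 0.024 0 0.05; 0.14 -0.045 0.053 0.005 0.1; 0.14 -0.07 0.083 0.01 0.15; 0.14 -0.09 0.11 0.01 0.2; 0.14 -0.115 0.138 0.015 0.25; 0.14 -0.14 0.167 0.02 0.3; 0.14 -0.16 0.19 0.022 0.35; 0.14 -0.177 0.212 0.022 0.402"
}}

```text
clock: 8.25
tcp_pos: [0.5391, -0.0432, 0.1992]
orientation: [-0.192, -3.132, 0.0]
contact_force: [1.0, -0.2, -1.3]
grip_width: 0.0366
gripper_force: 3.3
```

>>> {"api": "play_rows", "payload": {
  "targets": "0.14 0 0 0 0; 0.14 0 0 0 0"
}}

```text
clock: 8.42
tcp_pos: [0.5391, -0.0438, 0.1997]
orientation: [-0.184, -3.133, 0.001]
contact_force: [1.0, -0.8, -1.3]
grip_width: 0.0367
gripper_force: 3.3
```

```bash
cat >>h.py <<'E'
def runs(m,u,a,b,n=3):
    v=np.where(m[a:b,u])[0]+a;e=np.split(v,np.where(np.diff(v)>1)[0]+1);return [(int(k[0]),int(k[-1])) for k in e if len(k)>=n]
E
python3 - <<'E'
from bench import r
from h import *
o=r.get_obs();print(o['clock'],o['tcp_pos'],delta(o,[.539,-.045,.083],-.122),o['grip_width'])
i=r.camera_info('wrist');w=r.grab_frame('wrist')
cv2.imwrite('pics/w6.png',w[:,:,::-1]);s=r.grab_frame('scene');cv2.imwrite('pics/s6.png',s[:,:,::-1])
hsv=cv2.cvtColor(w,cv2.COLOR_RGB2HSV)
m=(hsv[...,1]<70)&(hsv[...,2]>60)
for u in(286,290,294,298,302,306,310,316,322,326,330,334,338,342,346):print(u,runs(m,u,190,340))
E
```

```text
8.4167 [ 0.53907771 -0.04375958  0.19968536] (array([-0.0004, -0.0012,  0.1167]), np.float64(0.005)) 0.03674050283488604
286 [(213, 250), (283, 287)]
290 [(210, 248), (266, 296)]
294 [(206, 244), (276, 302)]
298 [(198, 243), (275, 284), (299, 304)]
302 [(198, 243)]
306 [(193, 249)]
310 [(191, 250)]
316 [(190, 251)]
322 [(191, 250)]
326 [(192, 250)]
330 [(197, 248)]
334 [(198, 243), (274, 287), (296, 305)]
338 [(204, 243), (277, 300)]
342 [(209, 247), (264, 296)]
346 [(212, 250), (283, 286)]
```

```bash
python3 - <<'E'
from bench import r
from h import *
o=r.get_obs();i=r.camera_info('wrist')
for a in((221,290),(221,287),(224,290)):print(axis_fit(o,i,*a))
w=cv2.imread('pics/w6.png')
for v in range(250,312,5):print(v,' '.join('%d'%x for x in cv2.cvtColor(w,cv2.COLOR_BGR2HSV)[v,280:353:3,1]))
E
```

```text
(np.float64(43.26976466593462), np.float64(0.013908249197572213), array([-4.91516979e-02,  2.06676039e-18,  4.69883802e-02]))
(np.float64(42.31267321962612), np.float64(0.014558551745578087), array([-4.73736491e-02, -3.78115508e-18,  4.80323637e-02]))
(np.float64(42.85939461101598), np.float64(0.013127061282359655), array([-4.94514810e-02, -4.47911023e-18,  4.74383129e-02]))
250 19 24 23 48 103 102 103 105 103 83 2 22 19 17 22 46 82 105 104 106 109 48 17 22 21
255 0 36 16 30 92 92 94 94 93 94 95 96 95 94 93 94 93 95 94 91 93 0 32 30 32
260 13 64 27 83 94 94 95 94 93 91 91 91 93 95 94 93 93 93 90 90 89 55 32 13 0
265 28 43 32 21 93 95 106 92 92 95 100 105 96 98 99 99 99 97 98 98 96 8 32 45 15
270 54 28 16 13 92 115 114 110 112 112 112 112 112 112 109 110 108 113 114 113 58 7 15 13 0
275 14 28 26 23 27 16 17 109 113 111 138 158 171 168 155 111 114 111 7 76 17 20 30 28 0
280 28 16 26 25 23 21 19 109 111 122 161 170 166 164 174 145 112 107 21 20 20 18 30 26 34
285 103 111 5 23 23 23 78 112 111 119 172 164 172 172 170 134 109 113 6 19 21 15 36 111 109
290 111 109 104 25 22 10 112 110 111 114 110 156 163 166 121 111 114 110 108 23 19 18 111 112 113
295 120 109 113 11 20 20 110 112 111 112 106 110 113 112 109 106 111 113 79 24 25 86 108 113 112
300 111 114 116 111 110 22 42 115 113 109 108 111 113 108 112 108 112 110 22 10 112 109 113 113 111
305 113 114 110 110 110 59 81 113 114 112 113 108 111 108 111 112 108 113 40 103 111 110 114 111 112
310 115 106 113 112 114 112 112 111 115 114 114 111 114 112 113 112 108 109 109 112 110 113 108 110 109
```

```bash
python3 - <<'E'
from bench import r
from h import *
i=r.camera_info('wrist');s=r.camera_info('scene')
X=np.array([.9925,-.122,0]);P=np.array([.6592,-.060,0])
for q in(P+[0,0,.042],P-.007*X+[0,0,.012],P-.011*X+[0,0,.0245],P-.035*X+[0,0,.012],P-.02*X+[0,0,.127]):print(proj(i,q).round(1))
w=cv2.imread('pics/w6.png');h=cv2.cvtColor(w,cv2.COLOR_BGR2HSV)
m=(h[...,1]>130)&(h[...,2]<140)
n,l,st,ce=cv2.connectedComponentsWithStats(m[255:315,270:370].astype(np.uint8));print(st[1:][st[1:,4]>20]+[270,255,0,0,0],ce[1:]+[270,255])
print([tuple(h[v,317]) for v in range(255,300,4)])
E
```

```text
[316.3 288.9]
[316.4 269.7]
[316.4 272.2]
[316.4 248.8]
[316.3 325.8]
[[308 272  18  20 289]] [[316.52595156 281.50519031]
 [277.45454545 295.90909091]
 [275.07142857 308.21428571]
 [279.         302.        ]
 [278.         307.        ]
 [277.         313.        ]]
[(np.uint8(22), np.uint8(95), np.uint8(235)), (np.uint8(23), np.uint8(93), np.uint8(238)), (np.uint8(22), np.uint8(98), np.uint8(231)), (np.uint8(19), np.uint8(113), np.uint8(129)), (np.uint8(18), np.uint8(119), np.uint8(107)), (np.uint8(11), np.uint8(163), np.uint8(72)), (np.uint8(12), np.uint8(162), np.uint8(82)), (np.uint8(13), np.uint8(169), np.uint8(80)), (np.uint8(11), np.uint8(163), np.uint8(75)), (np.uint8(13), np.uint8(154), np.uint8(91)), (np.uint8(19), np.uint8(111), np.uint8(131)), (np.uint8(19), np.uint8(113), np.uint8(135))]
```

>>> {"api": "play_rows", "payload": {
  "targets": "0.14 0 0 0.015 0; 0.14 0 0 0.033 0; 0.14 0 0 0.052 0; 0.14 0 0 0.071 0; 0.14 0 0 0.09 0; 0.14 0 0 0.107 0; 0.14 0 0 0.118 0; 0.14 0 0 0.122 0"
}}

```text
clock: 9.18
tcp_pos: [0.5379, -0.0472, 0.0777]
orientation: [-0.194, -3.132, 0.001]
contact_force: [-0.5, 0.2, -1.3]
grip_width: 0.0368
gripper_force: 3.3
```

>>> {"api": "play_rows", "payload": {
  "targets": "0.14 -0.004 0 0 0.004; 0.14 -0.01 0 0 0.004; 0.14 -0.017 0 0 0.004; 0.14 -0.024 0 0 0.004; 0.14 -0.03 0 0 0.004; 0.14 -0.034 0 0 0.004; 0.14 -0.035 0 0 0.004"
}}

```text
clock: 9.77
tcp_pos: [0.5755, -0.0501, 0.0798]
orientation: [0.197, 3.134, -0.0]
contact_force: [0.5, 0.1, -1.0]
grip_width: 0.0367
gripper_force: 3.3
```

```bash
cat >look.py <<'E'
from bench import r
from h import *
import sys
o=r.get_obs();i=r.camera_info('wrist');w=r.grab_frame('wrist');cv2.imwrite(f'pics/{sys.argv[1]}.png',w[:,:,::-1])
print(o['clock'],o['tcp_pos'].round(4),o['grip_width'].round(4),o['gripper_force'],o['contact_force'].round(1))
h=cv2.cvtColor(w,cv2.COLOR_RGB2HSV);m=(h[...,1]<80)&(h[...,2]>60)
for u in(290,294,298,302,316,330,334,338,342):print(u,runs(m,u,180,360))
b=((h[...,1]>130)&(h[...,2]<140)&(h[...,0]>3)&(h[...,0]<20)).astype(np.uint8);b[:,:265]=0;b[:,375:]=0;b[:230]=0
n,l,st,ce=cv2.connectedComponentsWithStats(b);print([(st[k].tolist(),ce[k].round(1).tolist()) for k in range(1,n) if st[k,4]>25])
X=np.array([.9925,-.122,0]);P=np.array([.6617,-.0603,.0245]);print('pred',proj(i,P),proj(i,P+[0,0,.0175]))
E
python3 look.py w7
```

```text
Traceback (most recent call last):
  File "look.py", line 5, in <module>
    print(o['clock'],o['tcp_pos'].round(4),o['grip_width'].round(4),o['gripper_force'],o['contact_force'].round(1))
                                           ^^^^^^^^^^^^^^^^^^^^^
AttributeError: 'float' object has no attribute 'round'
```

```bash
sed -i "s/o\['grip_width'\].round(4)/round(o['grip_width'],4)/" look.py; python3 look.py w7
```

```text
9.8167 [ 0.575  -0.0501  0.0796] 0.0372 3.3071333169937134 [0.1 1.2 0.2]
290 [(207, 245), (266, 300)]
294 [(203, 241), (278, 307)]
298 [(195, 239), (277, 288), (302, 308)]
302 [(194, 240)]
316 [(186, 247)]
330 [(194, 243)]
334 [(194, 239), (277, 290), (299, 308)]
338 [(201, 240), (279, 304)]
342 [(205, 243), (264, 299)]
[([292, 269, 48, 1, 48], [315.5, 269.0]), ([307, 309, 28, 36, 739], [320.4, 325.3])]
pred [315.28657928 326.43449468] [315.231468   343.19336168]
```

```bash
python3 - <<'E'
from bench import r
from h import *
o=r.get_obs();i=r.camera_info('wrist');a=axis_fit(o,i,216.5,292.5);print(a)
p,M=tool(o);T=p+M@a[2];print(T,M.T@(np.array([.6617,-.060,.031])-T))
print(onz(i,320.5,326,.0245),onz(i,321,344,.042),(M.T@(onz(i,320.5,326,.0245)-T)))
E
```

```text
(np.float64(44.69024740873155), np.float64(0.014504723009229463), array([-5.01964578e-02, -1.34638005e-17,  4.54045656e-02]))
[ 0.62421027 -0.05639854  0.03403984] [-0.03764535  0.00113154  0.00303949]
[ 0.66101457 -0.05619587  0.0245    ] [ 0.66213564 -0.05621407  0.042     ] [-0.03648803  0.00481982  0.00953936]
```

>>> {"api": "play_rows", "payload": {
  "targets": "0.14 -0.001 0.003 0 0; 0.14 -0.006 0.004 0.001 0; 0.14 -0.013 0.004 0.002 0; 0.14 -0.02 0.004 0.003 0; 0.14 -0.027 0.004 0.003 0; 0.14 -0.033 0.004 0.003 0; 0.14 -0.037 0.004 0.003 0; 0.14 -0.037 0.004 0.003 0"
}}

```text
clock: 10.53
tcp_pos: [0.6126, -0.051, 0.0764]
orientation: [0.198, 3.134, -0.0]
contact_force: [0.7, 0.6, -1.1]
grip_width: 0.0368
gripper_force: 3.3
```

```bash
python3 look.py w8
```

```text
10.5333 [ 0.6126 -0.051   0.0764] 0.0368 3.3057093992829323 [ 0.7  0.6 -1.1]
290 [(206, 245), (265, 300)]
294 [(202, 241), (279, 307)]
298 [(194, 239), (277, 288), (302, 308)]
302 [(194, 240)]
316 [(186, 247)]
330 [(194, 243)]
334 [(194, 239), (277, 290), (299, 309)]
338 [(201, 240), (279, 304)]
342 [(205, 243), (264, 299)]
[([301, 269, 30, 34, 765], [315.3, 285.3])]
pred [310.00135168 286.80828461] [309.51420905 301.54114699]
```

>>> {"api": "play_rows", "payload": {
  "targets": "0.18 0 0 0 0; 0.22 0 0 0 0; 0.26 0 0 0 0; 0.3 0 0 0 0; 0.35 0 0 0 0; 0.4 0 0 0 0; 0.4 0 0 0 0; 0.4 0 0 0 0",
  "squeeze": 25
}}

```text
clock: 11.25
tcp_pos: [0.6113, -0.0508, 0.0765]
orientation: [-0.198, -3.135, -0.0]
contact_force: [-0.7, -1.0, -0.0]
grip_width: 0.0341
gripper_force: 25.0
```

```bash
python3 look.py w9
```

```text
11.25 [ 0.6113 -0.0508  0.0765] 0.0341 24.956066608428955 [-0.7 -1.  -0. ]
290 [(207, 245), (281, 292)]
294 [(203, 242), (269, 298)]
298 [(195, 240), (276, 306)]
302 [(195, 242), (277, 281), (302, 306)]
316 [(187, 248)]
330 [(194, 244), (276, 284), (299, 307)]
334 [(195, 240), (278, 303)]
338 [(202, 241), (266, 298)]
342 [(206, 244), (282, 290)]
[([302, 271, 29, 34, 751], [315.5, 287.0])]
pred [309.9288997  288.44643966] [309.44041112 303.25796393]
```

>>> {"api": "play_rows", "payload": {
  "targets": "0.4 0 0 -0.003 0; 0.4 0 0 -0.008 0; 0.4 0 0 -0.012 0; 0.4 0.006 0 -0.014 0; 0.4 0.015 0 -0.014 0; 0.4 0.026 0 -0.014 0; 0.4 0.038 0 -0.014 0; 0.4 0.05 0 -0.014 0"
}}

```text
clock: 11.97
tcp_pos: [0.5603, -0.0443, 0.0903]
orientation: [-0.197, -3.135, -0.0]
contact_force: [-0.2, -1.1, -0.3]
grip_width: 0.0342
gripper_force: 25.1
```

>>> {"api": "play_rows", "payload": {
  "targets": "0.4 0.01 0 0 0; 0.4 0.02 0 -0.003 0; 0.4 0.03 0 -0.012 0; 0.4 0.036 0 -0.026 0; 0.4 0.04 0 -0.042 0; 0.4 0.04 0 -0.06 0; 0.4 0.04 0 -0.075 0; 0.4 0.04 0 -0.08 0"
}}

```text
clock: 12.63
tcp_pos: [0.5229, -0.0395, 0.1727]
orientation: [0.198, 3.132, 0.001]
contact_force: [0.1, 0.1, -1.9]
grip_width: 0.0344
gripper_force: 25.1
```

```bash
python3 look.py w10; python3 - <<'E'
from bench import r
from h import *
o=r.get_obs();w=r.camera_info('wrist');print(axis_fit(o,w,217,291),o['joints'].round(2))
im=cv2.imread('pics/w10.png')
E
```

```text
12.6333 [ 0.5229 -0.0395  0.1727] 0.0344 25.091558396816254 [ 0.1  0.1 -1.9]
290 [(207, 245), (281, 292)]
294 [(203, 242), (269, 298)]
298 [(195, 240), (277, 306)]
302 [(195, 241), (278, 281), (302, 307)]
316 [(187, 247)]
330 [(195, 243), (276, 285), (299, 307)]
334 [(195, 240), (279, 303)]
338 [(203, 241), (268, 298)]
342 [(207, 245), (282, 288)]
[([302, 271, 29, 33, 751], [315.6, 286.9])]
pred [311.83871058 307.66806387] [311.64294777 318.12470941]
(np.float64(44.143127620222394), np.float64(0.014700121763393338), array([-4.93735677e-02,  5.33291944e-18,  4.60194086e-02])) [-0.33  0.31  0.35  1.99 -0.14  0.86  1.54]
```

```bash
cat >>h.py <<'E'
def tipgo(o,T,off=(-.0494,0,.046)):
    p,M=tool(o);return (M.T@(np.array(T)-p)-off).round(4)
E
python3 - <<'E'
from bench import r
from h import *
o=r.get_obs();print(tipgo(o,[.4695,.165,.115]),o['tcp_pos'])
E
```

```text
[0.1284 0.196  0.0115] [ 0.52305446 -0.03942844  0.17260546]
```

>>> {"api": "play_rows", "payload": {
  "targets": "0.4 0.01 0.015 0 0; 0.4 0.025 0.04 0 0; 0.4 0.043 0.067 0 0; 0.4 0.062 0.096 0 0; 0.4 0.081 0.125 0 0; 0.4 0.1 0.153 0 0; 0.4 0.115 0.178 0.005 0; 0.4 0.125 0.191 0.01 0"
}}

```text
clock: 13.35
tcp_pos: [0.4201, 0.1691, 0.1598]
orientation: [-0.191, -3.135, -0.002]
contact_force: [0.6, 0.7, -0.9]
grip_width: 0.0336
gripper_force: 25.1
```

>>> {"api": "play_rows", "payload": {
  "targets": "0.4 0.003 0.005 0.001 0; 0.4 0.003 0.005 0.001 0; 0.4 0.003 0.005 0.001 0"
}}

```text
clock: 13.6
tcp_pos: [0.4199, 0.1702, 0.1591]
orientation: [-0.198, -3.135, 0.001]
contact_force: [-0.7, -1.4, -0.7]
grip_width: 0.0338
gripper_force: 25.1
```

```bash
python3 look.py w11; cat >pot.py <<'E'
from bench import r
from h import *
import sys
o=r.get_obs();i=r.camera_info('wrist');w=cv2.imread(f'pics/{sys.argv[1]}.png');z=float(sys.argv[2]);X=[float(a) for a in sys.argv[3:5]]
print('joints',o['joints'].round(2));h=cv2.cvtColor(w,cv2.COLOR_BGR2HSV)
c=proj(i,[*X,z]);print('rim centre pred',c,'tip offset',tipgo(o,[*X,z]))
k=[proj(i,[X[0]+.0325*np.cos(a),X[1]+.0325*np.sin(a),z]) for a in np.linspace(0,2*np.pi,9)];print(np.round(k).tolist())
# along the row of the rim centre and along columns: the red cloth <-> terracotta edges
red=((h[...,1]>165)&((h[...,0]>165)|(h[...,0]<4)))
for v in range(int(c[1])-50,int(c[1])+51,10):
    print(v,[(int(a),int(b)) for a,b in runs(~red.T,v,int(c[0])-110,int(c[0])+110,8)])
E
python3 pot.py w11 .067 .467 .1655
```

```text
13.6 [0.4199 0.1702 0.1591] 0.0338 25.118526220321655 [-0.7 -1.4 -0.7]
290 [(207, 245), (281, 289)]
294 [(203, 243), (267, 298)]
298 [(195, 241), (275, 303)]
302 [(195, 244), (256, 260), (276, 281)]
316 [(187, 253), (255, 258)]
330 [(195, 245), (273, 284), (302, 306)]
334 [(195, 241), (258, 260), (269, 301)]
338 [(202, 243), (256, 259), (262, 297), (309, 313)]
342 [(206, 245), (282, 287), (306, 313)]
[([302, 271, 28, 33, 734], [315.5, 286.8]), ([321, 313, 35, 7, 81], [340.0, 315.1])]
pred [149.91324001 406.51138689] [142.03838684 420.84021376]
joints [-0.72  0.21  0.23  2.15 -0.06  0.79  0.99]
rim centre pred [316.5718244  256.88497524] tip offset [0.0025 0.0018 0.0463]
[[321.0, 290.0], [346.0, 277.0], [355.0, 252.0], [341.0, 229.0], [312.0, 222.0], [286.0, 235.0], [279.0, 261.0], [294.0, 283.0], [321.0, 290.0]]
206 [(234, 255), (287, 343)]
216 [(239, 257), (276, 357)]
226 [(206, 215), (242, 256), (275, 357)]
236 [(206, 214), (241, 253), (274, 358)]
246 [(231, 249), (268, 364)]
256 [(206, 242), (257, 376)]
266 [(206, 229), (250, 382)]
276 [(245, 387)]
286 [(238, 281), (288, 343), (350, 394)]
296 [(231, 280), (292, 300), (304, 327), (331, 340), (352, 402)]
306 [(206, 278), (338, 425)]
```

```bash
python3 - <<'E'
from h import *
h=cv2.cvtColor(cv2.imread('pics/w11.png'),cv2.COLOR_BGR2HSV)
for u in(284,286,288,304,306,308,324,326,328,345,347,349):print(u,[tuple(int(x) for x in h[v,u]) for v in range(262,300,3)])
print('row268');print([(u,*[int(x) for x in h[268,u]]) for u in range(246,290,3)]);print([(u,*[int(x) for x in h[268,u]]) for u in range(342,386,3)])
E
```

```text
284 [(150, 26, 20), (120, 11, 23), (0, 0, 19), (0, 0, 20), (60, 23, 22), (0, 23, 22), (0, 30, 17), (175, 186, 200), (176, 192, 208), (176, 191, 223), (176, 193, 219), (176, 192, 216), (176, 193, 222)]
286 [(15, 26, 20), (160, 38, 20), (90, 13, 19), (0, 0, 19), (0, 22, 23), (45, 24, 21), (90, 13, 20), (176, 188, 184), (175, 190, 209), (175, 190, 224), (175, 192, 214), (176, 193, 205), (176, 192, 219)]
288 [(150, 16, 16), (150, 45, 17), (90, 17, 15), (165, 27, 19), (0, 26, 20), (150, 14, 18), (165, 20, 25), (171, 55, 120), (175, 155, 184), (175, 190, 224), (175, 191, 214), (175, 193, 202), (176, 192, 215)]
304 [(9, 81, 114), (10, 74, 114), (8, 79, 116), (10, 84, 115), (10, 81, 116), (11, 135, 83), (12, 157, 81), (13, 166, 86), (12, 159, 90), (12, 160, 86), (14, 167, 84), (13, 168, 82), (176, 189, 213)]
306 [(9, 84, 116), (10, 71, 118), (10, 76, 118), (10, 86, 118), (11, 120, 91), (13, 161, 76), (12, 165, 82), (11, 158, 87), (12, 168, 88), (12, 160, 91), (12, 161, 90), (14, 164, 87), (13, 166, 83)]
308 [(10, 88, 116), (9, 83, 117), (10, 78, 118), (10, 90, 116), (12, 165, 74), (11, 161, 
[... 1230 characters left out ...]
, 145), (176, 189, 147), (176, 192, 179), (176, 194, 204), (175, 192, 212), (176, 192, 198)]
row268
[(246, 175, 188, 212), (249, 135, 41, 25), (252, 107, 69, 26), (255, 120, 29, 26), (258, 120, 47, 27), (261, 105, 25, 102), (264, 106, 27, 104), (267, 108, 29, 106), (270, 111, 24, 106), (273, 135, 20, 25), (276, 150, 26, 20), (279, 30, 26, 20), (282, 30, 12, 21), (285, 0, 43, 18), (288, 90, 17, 15)]
[(342, 60, 13, 20), (345, 150, 15, 17), (348, 0, 0, 19), (351, 20, 38, 20), (354, 0, 16, 16), (357, 105, 24, 21), (360, 109, 28, 73), (363, 111, 24, 107), (366, 108, 24, 107), (369, 111, 24, 107), (372, 116, 29, 70), (375, 125, 53, 29), (378, 110, 57, 27), (381, 110, 32, 24), (384, 176, 172, 111)]
```

>>> {"api": "play_rows", "payload": {
  "targets": "0.4 0 0.002 0.005 0; 0.4 0 0.002 0.013 0; 0.4 0 0.002 0.022 0; 0.4 0 0.002 0.031 0; 0.4 0 0.002 0.04 0; 0.4 0 0.002 0.048 0; 0.4 0 0.002 0.054 0; 0.4 0 0.002 0.055 0"
}}

```text
clock: 14.32
tcp_pos: [0.4193, 0.1726, 0.103]
orientation: [-0.197, -3.134, 0.002]
contact_force: [-0.8, 0.6, -1.3]
grip_width: 0.0334
gripper_force: 25.1
```

```bash
python3 look.py w12
```

```text
14.3167 [0.4193 0.1726 0.103 ] 0.0334 25.11668086051941 [-0.8  0.6 -1.3]
290 [(207, 245), (281, 293)]
294 [(203, 243), (266, 299), (311, 314)]
298 [(195, 242), (261, 265), (275, 307)]
302 [(195, 244), (276, 281), (300, 307)]
316 [(187, 249), (332, 335)]
330 [(195, 245), (255, 257), (275, 286), (298, 308), (312, 315), (328, 336)]
334 [(195, 241), (254, 258), (276, 305), (308, 318), (324, 335)]
338 [(203, 243), (255, 257), (264, 299), (311, 319), (321, 323), (330, 333), (348, 351)]
342 [(206, 245), (282, 294), (296, 298), (300, 305), (307, 309), (328, 332), (344, 353)]
[([302, 271, 28, 33, 739], [315.5, 286.9]), ([321, 352, 16, 4, 31], [327.8, 353.4])]
pred [119.39245538 458.68067751] [108.39071967 478.46113546]
```

>>> {"api": "play_rows", "payload": {
  "targets": "0.4 0 0 0.002 0; 0.4 0 0 0.004 0; 0.4 0 0 0.004 0; 0.22 0 0 0.004 0; 0.19 0 0 0.004 0; 0.17 0 0 0.004 0; 0.16 0 0 0.004 0; 0.16 0 0 0.004 0"
}}

```text
clock: 15.03
tcp_pos: [0.4201, 0.1731, 0.1006]
orientation: [0.198, 3.135, 0.0]
contact_force: [-0.1, -0.1, -0.9]
grip_width: 0.0361
gripper_force: 3.4
```

>>> {"api": "play_rows", "payload": {
  "targets": "0.16 0 0 0 0; 0.16 0 0 0 0; 0.16 0 0 -0.004 0; 0.16 0 0 -0.012 0; 0.16 0 0 -0.025 0; 0.16 0 0 -0.04 0; 0.16 0 0 -0.056 0; 0.16 0 0 -0.06 0"
}}

```text
clock: 15.7
tcp_pos: [0.4214, 0.1737, 0.1631]
orientation: [0.198, 3.132, 0.004]
contact_force: [0.4, 0.3, -1.9]
grip_width: 0.036
gripper_force: 3.4
```

```bash
python3 look.py w13; python3 - <<'E'
from bench import r
from h import *
t=r.camera_info('top');im=r.grab_frame('top');cv2.imwrite('pics/t13.png',im[:,:,::-1]);h=cv2.cvtColor(im,cv2.COLOR_RGB2HSV)
b=((h[...,1]>130)&(h[...,2]<140)&(h[...,0]>3)&(h[...,0]<20)).astype(np.uint8)[200:280,200:320]
n,l,st,ce=cv2.connectedComponentsWithStats(b);print([(st[k].tolist(),(ce[k]+200).round(1).tolist()) for k in range(1,n) if st[k,4]>5],proj(t,[.467,.1655,.02]))
E
```

```text
15.7 [0.4214 0.1737 0.1631] 0.036 3.4318391606211662 [ 0.4  0.3 -1.9]
290 [(203, 244), (274, 297)]
294 [(201, 241), (275, 301)]
298 [(193, 239), (253, 257), (259, 264), (277, 290), (301, 309)]
302 [(193, 241), (262, 265)]
316 [(185, 246)]
330 [(193, 243), (254, 256), (262, 265), (276, 279), (281, 284)]
334 [(193, 240), (255, 262), (277, 293), (297, 310)]
338 [(200, 241), (273, 300), (302, 309)]
342 [(204, 243), (277, 294), (302, 310)]
[([314, 309, 44, 9, 102], [339.9, 311.7])]
pred [148.00984383 402.3140414 ] [140.18649876 416.34330291]
[] [279.08148703 244.38704833]
```

```bash
python3 - <<'E'
from bench import r
from h import *
o=r.get_obs();w=r.camera_info('wrist');a=axis_fit(o,w,215.5,293);print(a)
print(tipgo(o,[.593,.0099,.12],a[2]),delta(o,o['tcp_pos'],-.122))
# top look at pot 2 interior
h=cv2.cvtColor(cv2.imread('pics/t13.png'),cv2.COLOR_BGR2HSV)
for v in range(236,252,2):print(v,[tuple(int(x) for x in h[v,u]) for u in range(272,288,2)])
E
```

```text
(np.float64(44.98329936242173), np.float64(0.014665181592656451), array([-5.03696776e-02,  1.29968735e-17,  4.50727831e-02]))
[-0.141  -0.1408 -0.0034] (array([0., 0., 0.]), np.float64(-0.004))
236 [(6, 47, 109), (12, 51, 114), (11, 54, 114), (11, 57, 112), (111, 39, 130), (8, 30, 102), (10, 51, 109), (11, 44, 122)]
238 [(9, 46, 112), (9, 58, 114), (5, 53, 110), (4, 33, 122), (110, 39, 119), (7, 48, 116), (6, 50, 107), (6, 50, 108)]
240 [(6, 53, 92), (4, 46, 116), (11, 55, 138), (8, 76, 110), (105, 27, 133), (10, 68, 132), (10, 65, 129), (8, 51, 95)]
242 [(53, 23, 44), (8, 44, 134), (8, 60, 115), (13, 100, 79), (111, 28, 120), (15, 117, 89), (6, 53, 136), (8, 51, 114)]
244 [(128, 36, 56), (135, 22, 47), (11, 96, 98), (9, 42, 98), (154, 18, 99), (11, 119, 86), (10, 50, 138), (6, 43, 120)]
246 [(94, 41, 44), (143, 34, 30), (8, 63, 77), (126, 11, 112), (11, 58, 83), (10, 74, 107), (8, 36, 134), (8, 50, 118)]
248 [(113, 11, 92), (150, 25, 31), (167, 39, 46), (114, 31, 132), (12, 56, 128), (4, 57, 125), (7, 46, 128), (12, 46, 100)]
250 [(0, 5, 107), (140, 26, 59), (83, 39, 26), (138, 14, 94), (10, 58, 133), (10, 50, 122), (7, 49, 88), (7, 50, 132)]
```

>>> {"api": "play_rows", "payload": {
  "targets": "0.14 -0.008 -0.008 -0.002 0; 0.14 -0.024 -0.024 -0.003 0; 0.14 -0.044 -0.044 -0.003 0; 0.14 -0.066 -0.066 -0.003 0; 0.14 -0.088 -0.088 -0.003 0; 0.14 -0.109 -0.109 -0.003 0; 0.14 -0.127 -0.127 -0.003 0; 0.14 -0.138 -0.138 -0.003 0"
}}

```text
clock: 16.47
tcp_pos: [0.5405, 0.0158, 0.1625]
orientation: [-0.202, -3.135, 0.002]
contact_force: [-0.2, -0.0, -1.0]
grip_width: 0.0366
gripper_force: 3.3
```

>>> {"api": "play_rows", "payload": {
  "targets": "0.14 -0.003 -0.003 0.002 0; 0.14 -0.003 -0.003 0.01 0; 0.14 -0.003 -0.003 0.025 0; 0.14 -0.003 -0.003 0.04 0; 0.14 -0.003 -0.003 0.055 0; 0.14 -0.003 -0.003 0.068 0; 0.14 -0.003 -0.003 0.078 0; 0.14 -0.003 -0.003 0.083 0"
}}

```text
clock: 17.13
tcp_pos: [0.5403, 0.0169, 0.0784]
orientation: [-0.194, -3.132, 0.0]
contact_force: [-0.0, -0.4, -0.7]
grip_width: 0.037
gripper_force: 3.2
```

>>> {"api": "play_rows", "payload": {
  "targets": "0.14 -0.003 0 0.003 0; 0.14 -0.009 0 0.004 0; 0.14 -0.016 0 0.004 0; 0.14 -0.023 0 0.004 0; 0.14 -0.029 0 0.004 0; 0.14 -0.034 0 0.004 0; 0.14 -0.035 0 0.004 0"
}}

```text
clock: 17.72
tcp_pos: [0.5785, 0.0109, 0.0769]
orientation: [0.198, 3.134, 0.0]
contact_force: [-0.2, -0.1, -0.4]
grip_width: 0.0369
gripper_force: 3.2
```

```bash
sed -i 's/\.6617,-\.0603/.6674,.0008/' look.py; python3 look.py w14
```

```text
17.7167 [0.5785 0.0109 0.0769] 0.0369 3.2387905195355415 [-0.2 -0.1 -0.4]
290 []
294 [(195, 208)]
298 [(188, 208)]
302 [(182, 201)]
316 [(180, 200)]
330 [(183, 202)]
334 [(189, 208)]
338 [(195, 206)]
342 []
[([306, 315, 28, 37, 755], [319.6, 332.3])]
pred [315.86492894 331.14910623] [315.85763862 348.4275204 ]
```

```bash
python3 - <<'E'
from h import *
def show(f,r0,r1,c0=250,c1=385,st=4):
    h=cv2.cvtColor(cv2.imread(f),cv2.COLOR_BGR2HSV);print(f)
    for v in range(r0,r1,st):
        s=''
        for u in range(c0,c1,2):
            H,S,V=[int(x) for x in h[v,u]]
            s+='#' if V<50 else ('r' if S>150 and (H>165 or H<4) else ('b' if S>125 and V<140 else ('y' if S>60 else '.')))
        print(v,s)
show('pics/w13.png',176,320,st=6);show('pics/w14.png',120,360)
E
```

```text
pics/w13.png
176 rrrrrrrrrrrrrrrrrrrrrrrrrrrrrrrrrrrrrrrrrrrrrrrrrrrrrrrrrrrrrrrrrrrr
182 rrrrrrrrrrrrrrrrrrrrrrrrrrrrrrrrrrrrrrrrrrrrrrrrrrrrrrrrrrrrrrrrrrrr
188 rrrrrrrrrrrrrrrrrrrrrrrrrrrry..........brrrrrrrrrrrrrrrrrrrrrrrrrrrr
194 rrrrrrrrrrrrrrrrrrrrrrrr....................rrrrrrrrrrrrrrrrrrrrrrrr
200 yrrrrrrrrrrrrrrrrrrrrrb.....................yrrrrrrrrrrrrrrrrrrrryrr
206 yrrrrrrrrrrrrrrryy.............................yrrrrrrrrrrrrrrrrrrrr
212 yyrrrrrrrrrrrr###.................................####rrrrrrrrrrrrrr
218 yyrrrrrrrrrrr##......................................#rrrrrrrrrrrrrr
224 yyrrrrrrrrrrr#.......................................##rrrrrrrrrrrrr
230 yrrrrrrrrrrrr#.......................................##rrrrrrrrrrrrr
236 rrrrrrrrrrrr##.......................................##rrrrrrrrrrrrr
242 rrrrrrrrrrrr##........yyyyy..............yyyyy........#rrrrrrrrrrrrr
248 rrrrrrrr....##....###yyyyyyyyyyyyyyyyyyyyyyyyy###....###...rrrrrrrrr
254 rrrrrrr.....#########yyyyyyyyyyyyyyyyyyyyyyyyy##########....rrrrrrrr
260 y####.......#########yyyyyyyyyyyyyyyyyyyyyyyyy#########......
[... 4357 characters left out ...]
yyyyybbbbbbbbbbyyyyyyyy....yyy#############
324 ########.##yyy.....yyyyyyyyyybbbbbbbbbbbbyyyyyyy.....yyy##.#########
328 ########.##yyy.....yyyyyyyyyybbbbbbbbbbbbbyyyyyyy....yyy##.#########
332 ########yyyyyy.....yyyyyyyyybbbbbbbbbbbbbbyyyyyyy....yyyyyy#########
336 ########yyyyyy....yyyyyyyyyybbbbbbbbbbbbbbyyyyyyy....yyyyyy#########
340 #########yyyyy....yyyyyyyyyyybbbbbbbbbbbbbyyyyyyy....yyyyy##########
344 #########yyyyy....yyyyyyyyyyyybbbbbbbbbbyyyyyyyyy....yyyyy##########
348 #########yyyyy....yyyyyyyyyyyyyyybbbbbyyyyyyyyyyy....yyyyy##########
352 #########yyyyy....yyyyyyyyyyyyyyyyyyyyyyyyyyyyyyy.....yyyy##########
356 ##########################yyyyyyyyyyyyyyy###########################
```

The tongs have crept to nearly horizontal in the light hold (the arms now run along rows 280–352). I'll re-tilt them by raising them against the underside of the roof's front edge, then clamp them tightly for transit.

>>> {"api": "play_rows", "payload": {
  "targets": "0.14 0.002 0 -0.008 0; 0.14 0.004 0 -0.02 0; 0.14 0.0045 0 -0.034 0; 0.14 0.002 0 -0.045 0; 0.14 -0.002 0 -0.056 0; 0.14 -0.008 0 -0.066 0; 0.14 -0.0137 0 -0.074 0; 0.14 -0.0137 0 -0.074 0"
}}

```text
clock: 18.43
tcp_pos: [0.5929, 0.0093, 0.1531]
orientation: [0.197, 3.131, 0.001]
contact_force: [0.9, 0.4, -0.3]
grip_width: 0.0369
gripper_force: 3.2
```

```bash
cat >>h.py <<'E'
def show(f,r0,r1,c0=250,c1=385,st=4):
    h=cv2.cvtColor(cv2.imread(f),cv2.COLOR_BGR2HSV);print(f)
    for v in range(r0,r1,st):
        s=''
        for u in range(c0,c1,2):
            H,S,V=[int(x) for x in h[v,u]]
            s+='#' if V<50 else ('r' if S>150 and (H>165 or H<4) else ('b' if S>125 and V<140 else ('y' if S>60 else '.')))
        print(v,s)
E
python3 look.py w15; python3 -c "
from h import *
show('pics/w15.png',170,350,270,365,5)"
```

```text
18.4333 [0.5929 0.0093 0.1531] 0.0369 3.2399538159370422 [ 0.9  0.4 -0.3]
290 []
294 [(195, 207)]
298 [(188, 208)]
302 [(182, 201)]
316 [(180, 200)]
330 [(183, 202)]
334 [(189, 208)]
338 [(195, 205)]
342 []
[([308, 254, 22, 23, 395], [318.3, 264.9])]
pred [315.48565339 264.20902966] [315.47625106 273.57343125]
pics/w15.png
170 rrrrrrrrrrrrrrrrrrrrrrrbrrrrrrrrry..........yrrr
175 rrrrrrrrrrrrrrrrrrby.......ybrrrrry.......yybrrr
180 rrrrrrrrrrrrrrrrr.............rrrrrrrrrrrrrrrrrr
185 rrrrrrrrrrrrrrry...............yrrrrrrrrrrrrrrrr
190 rrrrrrrrrrrrrr...................rrrrrrrrrrrrrrr
195 rrrrrrrrrrrr.......................rrrrrrrrrrrrr
200 rrrrrrrrrry......brrryy.yrrrry......brrrrrrrrrrr
205 rrrrrrrr####....rrrrrrrrrrrrrrr....####rrrrrrrrr
210 rrrrrrrr#####.rrrrrrrrrrrrrrrrrrb.#####rrrrrrrrr
215 rrrrrrr######rrrrrrrrrrrrrrrrrrrrr#####rrrrrrrrr
220 rrrrrrr######rrrrrrrrrrrrrrrrrrrrr######rrrrrrrr
225 yyyyyyy######yyyyyyyyyyyyyyyyyyyyy######yyyyyyyy
230 yyyyyyy######yyyyyyyyyyyyyyyyyyyyy######yyyyyyyy
235 yyyyyyy#####yyyyyyyyyyyyyyyyyyyyyy######yyyyyyyy
240 yyyyyyy#####yyyyyyyyyyyyyyyyy
[... 432 characters left out ...]
....y######
285 #####y....yyyyyyyyyyyyyyyyyyyyyyyyyyy....y######
290 #####y....yyyyyyyyyyyyyyyyyyyyyyyyyyy....y######
295 ####y.....yyyyyyyyyyyyyyyyyyyyyyyyyyyy....y#####
300 ####y....yyyyyyyyyyyyyyyyyyyyyyyyyyyyy....y#####
305 ###yy....yyyyyyyyyyyyyyyyyyyyyyyyyyyyy....yy####
310 ###yy....yyyyyyyyyyyyyyyyyyyyyyyyyyyyy....yy####
315 ##yyy....yyyyyyyyyyyyyyyyyyyyyyyyyyyyy....yyy###
320 ##yyy....yyyyyyyyyyyyyyyyyyyyyyyyyyyyy....yyy###
325 #yyy.....yyyyyyyyyyyyyyyyyyyyyyyyyyyyy.....yyy##
330 yyyy.....yyyyyyyyyyyyyyyyyyyyyyyyyyyyyy....yyyyy
335 yyyy....yyyyyyyyyyyyyyyyyyyyyyyyyyyyyyy....yyyyy
340 yyyy....yyyyyyyyyyyyyyyyyyyyyyyyyyyyyyy....yyyyy
345 yyyy....yyyyyyyyyyyyyyyyyyyyyyyyyyyyyyy....yyyyy
```

```bash
python3 - <<'E'
from bench import r
from h import *
from scipy.optimize import least_squares
o=r.get_obs();w=r.camera_info('wrist');p,M=tool(o)
def rows(q):
    a,gx,gz=q;g=p+M@np.array([gx,0,gz]);ax=np.sin(a)*M[:,0]-np.cos(a)*M[:,2]
    return np.array([proj(w,g+k*ax)[1] for k in(.021,-.021,.041,-.092)])
for gz in(-.01,-.02,-.03):
    s=least_squares(lambda q:(rows([q[0],q[1],gz])-[204,279,178,0])[:3],[1.4,0]);print(gz,np.degrees(s.x[0]),s.x[1],rows([*s.x,gz]).round(1))
for d in(60,75,90,105,120):print(d,rows([np.radians(d),.0145,-.02]).round(1))
im=cv2.imread('pics/w15.png');h=cv2.cvtColor(im,40)
for v in range(345,400,6):print(v,''.join('#' if h[v,u,2]<50 else '.' if h[v,u,1]<60 else 'y' for u in range(240,400,2)))
E
```

```text
-0.01 72.45025417581682 0.012289505424999157 [212.1 277.1 172.2 351.2]
-0.02 66.87039349585442 0.016810337216902914 [213.1 276.6 171.8 343.4]
-0.03 61.80574293566783 0.02138130420285193 [214.3 276.  171.3 336. ]
60 [223.3 276.2 187.3 329.2]
75 [213.9 285.7 169.7 367.4]
90 [207.9 293.7 160.9 408.6]
105 [205.5 299.5 159.8 452.7]
120 [206.3 302.4 164.8 498.9]
345 ##############yyyyy....yyyyyyyyyyyyyyyyyyyyyyyyyyyyyyy....yyyyy#################
351 ##############yyyyy....yyyyyyyyyyyyyyyyyyyyyyyyyyyyyyy....yyyyy#################
357 #################################yyyyyyyyyyy####################################
363 ################################################################################
369 ################################################################################
375 ################################################################################
381 ################################################################################
387 ################################################################################
393 ################################################################################
399 ################################################################################
```

The tongs did not change, so the tips probably slipped past the edge. I retry with them deeper under the roof.

>>> {"api": "play_rows", "payload": {
  "targets": "0.5 0 0 0 0; 0.5 0.008 0 0 0; 0.5 0.022 0 0 0; 0.5 0.037 0 0 0; 0.5 0.048 0 0.005 0; 0.5 0.05 0 0.025 0; 0.5 0.05 0 0.045 0; 0.5 0.05 0 0.062 0"
}}

```text
clock: 19.15
tcp_pos: [0.539, 0.0158, 0.0871]
orientation: [-0.197, -3.134, 0.0]
contact_force: [-0.2, 0.2, -0.4]
grip_width: 0.026
gripper_force: 24.5
```

>>> {"api": "play_rows", "payload": {
  "targets": "0.5 0 0 0.008 0; 0.5 -0.005 0 0.008 0; 0.5 -0.015 0 0.008 0; 0.5 -0.028 0 0.008 0; 0.5 -0.04 0 0.008 0; 0.5 -0.05 0 0.008 0; 0.5 -0.055 0 0.008 0; 0.5 -0.055 0 0.008 0"
}}

```text
clock: 19.82
tcp_pos: [0.5981, 0.0085, 0.0815]
orientation: [0.198, 3.132, 0.0]
contact_force: [2.1, -0.6, 3.6]
grip_width: 0.0254
gripper_force: 24.8
```

>>> {"api": "play_rows", "payload": {
  "targets": "0.14 0.001 0 -0.005 0; 0.14 0.003 0 -0.018 0; 0.14 0.0045 0 -0.032 0; 0.14 0.0045 0 -0.044 0; 0.14 0 0 -0.053 0; 0.14 -0.006 0 -0.061 0; 0.14 -0.012 0 -0.068 0; 0.14 -0.017 0 -0.073 0"
}}

```text
clock: 20.48
tcp_pos: [0.6135, 0.0066, 0.1545]
orientation: [0.197, 3.134, 0.0]
contact_force: [0.0, -0.3, -0.6]
grip_width: 0.0372
gripper_force: 3.2
```

```bash
python3 look.py w16; python3 -c "
from h import *
show('pics/w16.png',170,355,270,365,6)"
```

```text
20.4833 [0.6135 0.0066 0.1545] 0.0372 3.2363226637244225 [ 0.  -0.3 -0.6]
290 []
294 [(200, 207)]
298 [(194, 215)]
302 [(188, 209)]
316 [(180, 207)]
330 [(189, 210)]
334 [(194, 216)]
338 [(200, 206)]
342 []
[([362, 232, 13, 23, 174], [370.0, 242.0]), ([308, 234, 22, 24, 401], [318.6, 245.7])]
pred [315.69739889 245.070202  ] [315.68346376 253.41557752]
pics/w16.png
170 rrrrrrrrrrrrrrrrrrrrrrrrrrrrrrrrrrrrrrrrrrrrrrrr
176 rrrrrrrrrrrrrrrrrrrrrrrbrrrrrrrrrrrrrrrrrrrrrrrr
182 rrrrrrrrrrrrrrrrry...........yrrrrrrrrrrrrrrrrrr
188 rrrrrrrrrrrrrrrr..............yrrrrrrrrrrrrrrrrr
194 rrrrrrrrrrrrrr..................yrrrrrrrrrrrrrrr
200 rrrrrrrrrrrr......................yrrrrrrrrrrrrr
206 yyyyyyyy####......yyy.....yyy......###yyyyyyyyyy
212 yyyyyyyy#####..yyyyyyyyyyyyyyyy...#####yyyyyyyyy
218 yyyyyyyy#####yyyyyyyyyyyyyyyyyyyyy#####yyyyyyyyy
224 yyyyyyyy#####yyyyyyyyyyyyyyyyyyyyy#####yyyyyyyyy
230 yyyyyyy######yyyyyyyyyyyyyyyyyyyyy######yyyyyyyy
236 yyyyyyy######yyyyyyyybbbbbbbyyyyyy######yyyyyyyy
242 yyyyyyy#####yyyyyyyybbbbbbbbbbyyyy######yyyyyyyb
248 ...##y######yyyyyyybbbbbbbbbbbyyyyy####
[... 210 characters left out ...]
###########
278 ######...##yyyyyyyyyyyyyyyyyyyyyyyyy##...#######
284 #####y....#yyyyyyyyyyyyyyyyyyyyyyyyy#.....######
290 #####y....yyyyyyyyyyyyyyyyyyyyyyyyyyy....y######
296 ####y.....yyyyyyyyyyyyyyyyyyyyyyyyyyyy....y#####
302 ####y....yyyyyyyyyyyyyyyyyyyyyyyyyyyyy....y#####
308 ###yy....yyyyyyyyyyyyyyyyyyyyyyyyyyyyy....yy####
314 ##yyy....yyyyyyyyyyyyyyyyyyyyyyyyyyyyy.....yy###
320 ##yy....yyyyyyyyyyyyyyyyyyyyyyyyyyyyyy.....yy###
326 #yyy....yyyyyyyyyyyyyyyyyyyyyyyyyyyyyyy....yyy##
332 yyyy....yyyyyyyyyyyyyyyyyyyyyyyyyyyyyyy....yyyyy
338 yyyy....yyyyyyyyyyyyyyyyyyyyyyyyyyyyyyy....yyyyy
344 yyyy....yyyyyyyyyyyyyyyyyyyyyyyyyyyyyyy.....yyyy
350 yyy....yyyyyyyyyyyyyyyyyyyyyyyyyyyyyyyyy....yyyy
```

```bash
python3 - <<'E'
from bench import r
from h import *
s=r.camera_info('scene');im=r.grab_frame('scene');cv2.imwrite('pics/s16.png',im[:,:,::-1]);o=r.get_obs();p,M=tool(o)
for d in(60,75,90,105,120):
    a=np.radians(d);g=p+M@np.array([.0145,0,-.02]);ax=np.sin(a)*M[:,0]-np.cos(a)*M[:,2]
    print(d,'hinge',proj(s,g+.041*ax).round(),'tips',[proj(s,g-.102*ax+k*M[:,1]).round().tolist() for k in(-.02,.02)],(g-.102*ax).round(3))
t=r.camera_info('top');print('top cam tips',[proj(t,g-.102*ax).round() for ax in(np.sin(a)*M[:,0]-np.cos(a)*M[:,2] for a in(1.2,1.5,1.9))])
h=cv2.cvtColor(im,cv2.COLOR_RGB2HSV)
def cls(H,S,V): return '#' if V<50 else('r' if S>150 and(H>165 or H<4) else('b' if S>125 and V<140 else('y' if S>60 else '.')))
for v in range(130,240,3):print(v,''.join(cls(*[int(x) for x in h[v,u]]) for u in range(300,420,1)))
E
```

```text
60 hinge [317. 173.] tips [[354.0, 170.0], [342.0, 163.0]] [ 0.687 -0.003  0.123]
75 hinge [316. 177.] tips [[358.0, 160.0], [345.0, 153.0]] [ 0.697 -0.004  0.148]
90 hinge [315. 181.] tips [[359.0, 151.0], [346.0, 144.0]] [ 0.701 -0.005  0.174]
105 hinge [316. 184.] tips [[359.0, 144.0], [346.0, 137.0]] [ 0.697 -0.004  0.201]
120 hinge [317. 186.] tips [[357.0, 138.0], [344.0, 131.0]] [ 0.687 -0.003  0.225]
top cam tips [array([335., 156.]), array([336., 151.]), array([335., 148.])]
130 rrrrrry.y......############.######################yyyyyyyyyyyrrrrrrrrrrrrrrrrry.yy............yyyyyyy..yy............y..
133 rrrrrb#.#......#############.##.#####.#...#######yyyyyyyyyyyyyyyyyrrrrrrrrrrrrrr......................yyyyyyyy..........
136 rrrrrry###.......#######.##.########.#..########byyyyyyyyyyyyyyyyyyyyrrrrrrrry................................#yyyyy....
139 rrryrrrb###.##.#.###########.######..#.#.#######yyyyyyyyyyyyyyyyryrrrrrrrrr..................#..................#yy...#.
142 yrrrrrrrb#.#############################...###.##.....yyyyyyyrrrrrrrrrrrr..................................
[... 3313 characters left out ...]
brbbbbbrryyyyyyyyyyyyyyyyyyrrrrrrrrrrrrrrrrrrrrrrrrrrrrrrrrrrrrrrrrrrrrrrrr
226 rbrrbrrrbbrrrrrrrrrrbbrrrrrrrrrrrrrrrrrrrrrrrrrrrrrrrrrrrrryyyyyyyyyyrrrrrrrrrrrrrrrrrrrrrrrrrrrrrrrrrrrrrrrrrrrrrrrrrrr
229 rrrrrrrrrbrrrrrrrrrrrrrrrrrbrrrrrrrrrrrrrrrrrrrrrrrrrrrrrrrrrrryyy...yrrrrrrrrrrrrrrrrrrrrrrrrrrrrrrrrrrrrrrrrrrrrrrrrrr
232 rrrrrbrrrrrrrrbbrrrrrrrrrrrrrrrrrrrrrrrrrrrrrrrrrrrrrrrrrrrrrry........rrrrrrrrrrrrrrrrrrrrrrrry........................
235 rrrrrrrrrrrrrrrrrrrrbrrrrrrrrrrrrrrrrrrrrrrrrrrrrrrrrrrrrrrrrrrryyyyyrrrrrrrrrrrrrrrrrrrrrrrrrrr........................
238 rrrrrrrrrrrrrrrrrrrrbbbbbbbrrrrrrrrrrrrrrrrrrrrrrrrrrrrrrrrrrrrrrrrrrrrrrrrrrrrrrrrryrrrrrrrrrrry.......................
```

```bash
python3 - <<'E'
from bench import r
from h import *
s=r.camera_info('scene');w=r.camera_info('wrist');t=r.camera_info('top');o=r.get_obs();p,M=tool(o)
for a,b in(((325,190),(316,182)),((326,188),(316,190)),((325,186),(316,182)),((326,184),(316,195))):
    X,e=tri((s,*a),(w,*b));print(a,b,X.round(4),e.round(4),'tool',(M.T@(X-p)).round(4))
im=r.grab_frame('top');cv2.imwrite('pics/t16.png',im[:,:,::-1]);h=cv2.cvtColor(im,cv2.COLOR_RGB2HSV);k=cv2.cvtColor(cv2.imread('pics/top0.png'),40)
def cls(H,S,V): return '#' if V<50 else('r' if S>150 and(H>165 or H<4) else('b' if S>125 and V<140 else('y' if S>60 else '.')))
for v in range(138,196,2):print(v,''.join(cls(*[int(x) for x in h[v,u]]) for u in range(310,365)))
print('px TCP',proj(t,p))
E
```

```text
(325, 190) (316, 182) [0.5847 0.0083 0.1207] 0.0101 tool [ 0.0293 -0.0018  0.0336]
(326, 188) (316, 190) [0.5887 0.0079 0.124 ] 0.01 tool [ 0.0253 -0.0017  0.0302]
(325, 186) (316, 182) [0.5813 0.0079 0.1375] 0.0125 tool [ 0.0326 -0.0026  0.0168]
(326, 184) (316, 195) [0.5878 0.0079 0.1385] 0.0106 tool [ 0.0262 -0.0018  0.0158]
138 ...............................................yrrrrrrr
140 ...............................................yrrrrrrr
142 ...............................................yrrrrrrr
144 ...............................................yyyyyyyy
146 ...............................................yy.yyyy.
148 ...............................................yy...yy.
150 ...............................................yy.....y
152 ...............................................yy......
154 ...............................................yyyyyyyy
156 ...............................................y...yyy.
158 ...............................................y.......
160 ...............................................y.......
162 ..............................................
[... 304 characters left out ...]
y....
174 ..................................................yyyy.
176 ..................................................yyyyy
178 ..................................................yyyyy
180 ...............................................yy.yyyyy
182 ..............................................#.yyyyyyy
184 .............................................yyyyyyy..y
186 .............................................yyyyyyyyyy
188 .............................................y..yyyyyyy
190 .............................................yyyyyyyyyy
192 .............................................yrrrrrrrrr
194 .............................................yrrrrrrrrr
px TCP [332.30393861 183.66044829]
```

Cross-checking the two cameras shows the hinge now hangs below finger level: the hinge end is heavy and swung down, leaving the tips forward and up. I go low under the roof and raise from there, so the roof edge presses the tips down.

>>> {"api": "play_rows", "payload": {
  "targets": "0.5 0 0 0 0; 0.5 0.01 0 0 0; 0.5 0.03 0 0 0; 0.5 0.05 0 0 0; 0.5 0.07 0 0 0; 0.5 0.082 0 0.005 0; 0.5 0.085 0 0.025 0; 0.5 0.085 0 0.045 0"
}}

```text
clock: 21.3
tcp_pos: [0.5263, 0.0177, 0.1084]
orientation: [0.196, 3.135, 0.001]
contact_force: [-0.2, -0.3, -1.2]
grip_width: 0.0253
gripper_force: 24.5
```

>>> {"api": "play_rows", "payload": {
  "targets": "0.5 0 0 0.02 0; 0.5 0 0 0.04 0; 0.5 0 0 0.055 0; 0.5 0 0 0.065 0; 0.3 0 0 0.072 0; 0.14 0 0 0.077 0; 0.14 0 0 0.08 0; 0.14 0 0 0.08 0"
}}

```text
clock: 21.97
tcp_pos: [0.5263, 0.0173, 0.0276]
orientation: [-0.197, -3.133, 0.001]
contact_force: [-0.6, 0.5, 0.2]
grip_width: 0.0369
gripper_force: 3.4
```

```bash
python3 look.py w17; python3 - <<'E'
from h import *
from bench import r
show('pics/w17.png',140,355,270,365,6)
s=r.camera_info('scene');im=r.grab_frame('scene');o=r.get_obs();p,M=tool(o)
for d in(75,90,105,120,135,150):
    a=np.radians(d);g=p+M@np.array([.007,0,-.018]);ax=np.sin(a)*M[:,0]-np.cos(a)*M[:,2]
    print(d,'hinge',proj(s,g+.041*ax).round(),'tips',[proj(s,g-.102*ax+k*M[:,1]).round().tolist() for k in(-.024,.024)],(g-.102*ax).round(3))
h=cv2.cvtColor(im,cv2.COLOR_RGB2HSV)
def cls(H,S,V): return '#' if V<50 else('r' if S>150 and(H>165 or H<4) else('b' if S>125 and V<140 else('y' if S>60 else '.')))
for v in range(160,250,3):print(v,''.join(cls(*[int(x) for x in h[v,u]]) for u in range(270,380,1)))
E
```

```text
21.9667 [0.5263 0.0173 0.0276] 0.0369 3.387499563395977 [-0.6  0.5  0.2]
290 [(199, 208)]
294 [(192, 207)]
298 [(184, 199)]
302 [(180, 192)]
316 [(180, 190)]
330 [(180, 192)]
334 [(185, 199)]
338 [(192, 207)]
342 [(200, 208)]
[]
pred [316.05389392 449.11270377] [316.04141829 479.6439641 ]
pics/w17.png
140 rrrrrrrrrrrryyyyyyyyyyyyyyyyyrrrrrrrrrrrrrrrrrrr
146 rrrrrrrrrrrrrryyyyyyyyyyyyyyyyyyyyrrrrrrrrrrrrrr
152 rrrrrrrrrrrrrrrrryyyyyyyyyyyyyyyyyyyyyyyyybrrrrr
158 rrrrrrrrrrrrrrrrrrrryyyyyyyyyyyyyyyyyyyyyyyyyyyy
164 rrrrrrrrrrrrrrrrrrrrrrrryyyyyyyyyyyyyyyyyyyyyyyy
170 rrrrrrrrrrrrrrrrrrrrb.....rrryyyyyyyyyyyyyyyyyyy
176 rrrrrrrrrrrrrrrr...............rrrrbyyyyyyyyyyyy
182 rrrrrrrrrrrrrrr.................rrrrrrrrrrrrrrrr
188 rrrrrrrrrrrrry....rrb.....yrry...yrrrrrrrrrrrrrr
194 rrrrrrrrrrrr....rrrrrrrrrrrrrrr....rrrrrrrrrrrrr
200 rrrrrrrrrr....yrrrrrrrrrrrrrrrrry....rrrrrrrrrrr
206 rrrrrrrry....rrrrrrrrrrrrrrrrrrrrr....yrrrrrrrrr
212 rrrrrr######rrrrrrrrrrrrrrrrrrrrrrr######rrrrrrr
218 rrrrrr######rrrrrrrrrrrrrrrrrrrrrrr######rrrrrrr
224 rrrrrr######rrrrrrrrrrrrrrrrrrrrrrr######rrrrrrr
23
[... 4338 characters left out ...]
rrrrrrrrrr
232 yyyyyyyyyyyyyyrrrrrrrrrrrry#####rrbrrrrr#...####yrrrrrrrrrrrrrbbrrrrrrrrrrrrrrrrrrrrrrrrrrrry........rrrrrrrrr
235 yyyyyyyyyyyyyyyyyyyyrrrrrr..##rrrrrrrry##...yyrrrrrrrrrrrrrrrrrrrrrrrrrrrrrrrrrrrrrrrrrrrrrrrryyyyyrrrrrrrrrrr
238 yyyyyyyyyyyyyyyyyyyyyyyrr...brrrrrrr#####yrrrrrrrrbbbbbbbrrrrrrrrrrrrrrrrrrrrrrrrrrrrrrrrrrrrrrrrrrrrrrrrrrrrr
241 yrrrrrrrrrrbyyyyyyyyyyyyr....rrry....##brrrrrrrrrrrrbrrrrrrrrrrrrrrrrrrrrrrrrrrrrrrrrrrrrrrrrrrrrrrrrrrrrrrrrr
244 rrrrrrrrrrrrrrrrryyyyyyyyr........bbrrrrrrrrrrrrrrrrrrrrrrrrrrrrrrrrrrrrrrrrrrrrrrrrrrrrrrrrrrrrrrrrrrrrrrrrrr
247 rrrrrrrrrbyyy..yrrrr.yyyybrrrrbrrrrrrrrrrrrrrrrbbbrbrrrrrrrrrrrrrrrrrrrrrrrrrrrrrrrrrrrrrrrrrrrrrrrrrrrrrrrrrr
```

The arms are now about horizontal (tip ends at scene (336,202) and (325,199), θ ≈ 95°). I insert under the roof clamped, then loosen and raise along the pivot arc.

>>> {"api": "play_rows", "payload": {
  "targets": "0.5 0 0 -0.006 0; 0.5 0 0 -0.012 0; 0.5 -0.006 0 -0.012 0; 0.5 -0.018 0 -0.012 0; 0.5 -0.033 0 -0.012 0; 0.5 -0.048 0 -0.012 0; 0.5 -0.06 0 -0.012 0; 0.5 -0.066 0 -0.012 0"
}}

```text
clock: 22.73
tcp_pos: [0.5958, 0.0088, 0.0411]
orientation: [0.198, 3.133, 0.0]
contact_force: [0.0, 0.1, -1.2]
grip_width: 0.027
gripper_force: 24.6
```

>>> {"api": "play_rows", "payload": {
  "targets": "0.5 0 0 -0.012 0; 0.14 0 0 -0.025 0; 0.14 0 0 -0.04 0; 0.14 0 0 -0.05 0; 0.14 -0.001 0 -0.062 0; 0.14 -0.002 0 -0.074 0; 0.14 -0.003 0 -0.085 0; 0.14 -0.007 0 -0.092 0"
}}

```text
clock: 23.4
tcp_pos: [0.6006, 0.0082, 0.1342]
orientation: [0.197, 3.135, 0.001]
contact_force: [-1.2, 0.4, -0.4]
grip_width: 0.0371
gripper_force: 3.5
```

>>> {"api": "play_rows", "payload": {
  "targets": "0.14 -0.004 0 -0.007 0; 0.14 -0.009 0 -0.012 0; 0.14 -0.014 0 -0.017 0; 0.14 -0.014 0 -0.017 0; 0.5 -0.014 0 -0.017 0; 0.5 -0.014 0 -0.017 0; 0.5 -0.014 0 -0.017 0"
}}

```text
clock: 23.98
tcp_pos: [0.6139, 0.0063, 0.1489]
orientation: [-0.197, -3.134, 0.0]
contact_force: [0.2, 0.3, -1.3]
grip_width: 0.0298
gripper_force: 25.0
```

```bash
python3 look.py w18; python3 - <<'E'
from h import *
show('pics/w18.png',160,355,270,365,6)
E
```

```text
23.9833 [0.6139 0.0063 0.1489] 0.0298 25.024345815181732 [ 0.2  0.3 -1.3]
290 [(232, 270)]
294 [(230, 269)]
298 [(225, 270)]
302 [(223, 279)]
316 [(218, 276), (283, 285)]
330 [(224, 279)]
334 [(225, 270)]
338 [(230, 269)]
342 [(232, 270)]
[([363, 235, 12, 23, 193], [369.6, 245.7])]
pred [315.95934068 247.62727382] [315.95052861 256.25441339]
pics/w18.png
160 rrrrrrrrrrrrrrrrrrrrrrrrrrrrrrrrrrrrrrrrrrrrrrrr
166 rrrrrrrrrrrrrrrrrrrrrrrrrrrrrrrrrrrrrrrrrrrrrrrr
172 rrrrrrrrrrrrrrrrrrrrrrrrrrrrrrrrrrrrrrrrrrrrrrrr
178 rrrrrrrrrrrrrrrrrrrrrrrrrrrrrrrrrrrrrrrrrrrrrrrr
184 rrrrrrrrrrrrrrrrrrrrrrrrrrrrrrrrrrrrrrrrrrrrrrrr
190 rrrrrrrrrrrrrrrrrrrrrrrrrrrrrrrrrrrrrrrrrrrrrrrr
196 rrrrrrrrrrrrrrrrrrrrrrrrrrrrrrrrrrrrrrrrrrrrrrrr
202 rrrrrrrrrrrrrrrrrrrrrrrrrrrrrrrrrrrrrrrrrrrrrrrr
208 yyyyyyyyyyyyyyyyyyyyyyyyyyyyyyyyyyyyyyyyyyyyyyyy
214 yyyyyyyyyyyyyyyyyyyyyyyyyyyyyyyyyyyyyyyyyyyyyyyy
220 yyyyyyyyyyyyyyyyy.............yyyyyyyyyyyyyyyyyy
226 yyyyyyyyyyyyy.....................yyyyyyyyyyyyyy
232 yyyyy#####..........................y#####yyyyyy
238 yyyyy#...................................#yyyyyy
2
[... 305 characters left out ...]
#######....
280 ...############yyy.....yy....yyy############....
286 ...######yyyyyyyyyyyyyyyyyyyyyyyyyyyyy######...#
292 ########yyyyyyyyyyyyyyyyyyyyyyyyyyyyyyy#########
298 ########yyyyyyyyyyyyyyyyyyyyyyyyyyyyyyy#########
304 #######yyyyyyyyyyyyyyyyyyyyyyyyyyyyyyyyy########
310 #######yyyyyyyyyyyyyyyyyyyyyyyyyyyyyyyyyy#######
316 ######yyyyyyyyyyyyyyyyyyyyyyyyyyyyyyyyyyy#######
322 ######yyyyyyyyyyyyyyyyyyyyyyyyyyyyyyyyyyy#######
328 ##..#yyyyyyyyyyyyyyyyyyyyyyyyyyyyyyyyyyyyy#..###
334 ##yyyyyyyyyyyyyyyyyyyyyyyyyyyyyyyyyyyyyyyyyyyy##
340 ##yyyyyyyyyyyyyyyyyyyyyyyyyyyyyyyyyyyyyyyyyyyy##
346 ##yyyyyyyyyyyyyyyyyyyyyyyyyyyyyyyyyyyyyyyyyyy###
352 ##yyyyyyyyyyyyyyyyyyyyyyyyyyyyyyyyyyyyyyyyyyy###
```

It worked: the hinge is centred at row 249 and clamped. I back out and measure the tips against the cloth.

>>> {"api": "play_rows", "payload": {
  "targets": "0.5 0.006 0 0.002 0; 0.5 0.018 0 0.004 0; 0.5 0.034 0 0.004 0; 0.5 0.05 0 0.004 0; 0.5 0.062 0 0.004 0; 0.5 0.068 0 0.004 0; 0.5 0.068 0 0.004 0"
}}

```text
clock: 24.62
tcp_pos: [0.5453, 0.0151, 0.1453]
orientation: [-0.197, -3.134, -0.0]
contact_force: [-0.6, 0.9, -1.1]
grip_width: 0.0298
gripper_force: 25.0
```

```bash
python3 look.py w19; python3 - <<'E'
from h import *
from bench import r
show('pics/w19.png',200,340,270,365,4)
o=r.get_obs();i=r.camera_info('wrist')
for t in(265,275,285):print(t,axis_fit(o,i,249,t))
E
```

```text
24.6167 [0.5453 0.0151 0.1453] 0.0298 25.029029846191406 [-0.6  0.9 -1.1]
290 [(232, 270)]
294 [(231, 269)]
298 [(225, 270)]
302 [(225, 278)]
316 [(218, 276)]
330 [(225, 279)]
334 [(225, 270)]
338 [(213, 224), (230, 269)]
342 [(209, 226), (233, 270)]
[([308, 300, 22, 26, 414], [318.5, 311.9])]
pred [315.77915643 311.23199451] [315.76878942 322.94562961]
pics/w19.png
200 rrrrrrrrrrrrrrrrrrrrrrrrrrrrrrrrrrrrrrrrrrrrrrrr
204 rrrrrrrrrrrrrrrrrrrrrrrrrrrrrrrrrrrrrrrrrrrrrrrr
208 rrrrrrrrrrrrrrrrrrrrrrrrrrrrrrrrrrrbyy...yyrrrrr
212 rrrrrrrrrrrrrrrrrrrrrrrrrrrrrrrrrby........ybrrr
216 rrrrrrrrrrrrrrrrrrrrrrrrrrrrrrrrry..........yrrr
220 rrrrrrrrrrrrrrrrry...........yrrry..........yrrr
224 rrrrrrrrrrrrrrbby.............ybrry........yrrrr
228 rrrrrrrrrrrrr.....................rrbyybbrrrrrrr
232 rrrrr#####y.........................y#####rrrrrr
236 rrrrr##.................................##rrrrrr
240 rrrrr#...................................#rrrrrr
244 rryby#...................................##yyrrr
248 r...##...................................##...rr
252 y...##................................
[... 814 characters left out ...]
##yyyyyyyyyyyyyybbbbbbbbbbyyyyyyyyyyy#######
320 ######yyyyyyyyyyyyyyybbbbbbbbyyyyyyyyyyyy#######
324 ###.#yyyyyyyyyyyyyyyyyybbbyyyyyyyyyyyyyyyy######
328 ##..#yyyyyyyyyyyyyyyyyyyyyyyyyyyyyyyyyyyyy#..###
332 ##yyyyyyyyyyyyyyyyyyyyyyyyyyyyyyyyyyyyyyyyyyy###
336 #yyyyyyyyyyyyyyyyyyyyyyyyyyyyyyyyyyyyyyyyyyyyy##
265 (np.float64(31.50020677760576), np.float64(0.012495425105943606), array([-3.55747259e-02, -3.80487200e-18,  5.84427216e-02]))
275 (np.float64(34.675009002875754), np.float64(0.01009923136808692), array([-4.22414887e-02, -4.82639373e-18,  5.56600887e-02]))
285 (np.float64(37.843010247687786), np.float64(0.007727315469910193), array([-4.87146870e-02, -1.32306546e-18,  5.26519123e-02]))
```

>>> {"api": "play_rows", "payload": {
  "targets": "0.5 0 0.001 0.006 0; 0.5 0 0.003 0.018 0; 0.5 0 0.003 0.032 0; 0.5 -0.005 0.003 0.045 0; 0.5 -0.015 0.003 0.053 0; 0.5 -0.028 0.003 0.056 0; 0.5 -0.04 0.003 0.056 0; 0.5 -0.045 0.003 0.056 0"
}}

```text
clock: 25.33
tcp_pos: [0.5926, 0.0122, 0.0881]
orientation: [-0.197, -3.134, 0.001]
contact_force: [-6.8, 0.7, 12.3]
grip_width: 0.0303
gripper_force: 25.9
```

>>> {"api": "play_rows", "payload": {
  "targets": "0.3 0 0 0 0; 0.18 0 0 0 0; 0.14 0 0 0 0; 0.14 0 0 0 0"
}}

```text
clock: 25.67
tcp_pos: [0.5917, 0.0123, 0.089]
orientation: [-0.197, -3.135, 0.0]
contact_force: [0.1, -0.1, -0.0]
grip_width: 0.0368
gripper_force: 3.5
```

```bash
python3 look.py w20; python3 - <<'E'
from h import *
show('pics/w20.png',200,352,270,365,4)
E
```

```text
25.6667 [0.5917 0.0123 0.089 ] 0.0368 3.492860645055771 [ 0.1 -0.1 -0. ]
290 [(233, 270), (273, 277)]
294 [(231, 279)]
298 [(226, 272), (276, 283)]
302 [(226, 276)]
316 [(220, 278)]
330 [(226, 276)]
334 [(226, 272), (276, 283)]
338 [(231, 280)]
342 [(180, 196), (233, 270), (272, 277)]
[([302, 293, 28, 33, 671], [315.5, 308.2])]
pred [311.98797801 307.23748623] [311.68961691 322.1553363 ]
pics/w20.png
200 rrrrrrrrrrrrrrrrrrrrrrrrrrrrrrrrrrrrrbyyyyyybrrr
204 rrrrrrrrrrrrrrrrrrrrrrrrrrrrrrrrrrrrrrrrrrrrrrrr
208 rrrrrrrrrrrrrrrrrrrrrrrrrrrrrrrrrrrrrrrrrrrrrrrr
212 rrrrrrrrrrrrrrrrrrrrrrrrrrrrrrrrrrrrrrrrrrrrrrrr
216 rrrrrrrrrrrrrrrrrrrrrrrrrrrrrrrrrrrrrrrrrrrrrrrr
220 rrrrrrrrrrrrrrrrrrb........yyrrrrrrrrrrrrrrrrrrr
224 rrrrrrrrrrrrrrrry.............brrrrrrrrrrrrrrrrr
228 rrrrrrrrrrrrr.....................rrrrrrrrrrrrrr
232 rrr#####rry.........................yrr#####rrrr
236 rrb##.....................................##rrrr
240 rrr#.......................................#rrrr
244 rr##.......................................#brrr
248 ..##.......................................##...
252 ..#
[... 617 characters left out ...]
yyyyyy#####
300 ####yyyyyyyyyyyyybbbbbbbbbbbbyyyyyyyyyyyyyy#####
304 ###yyyyyyyyyyyyyybbbbbbbbbbbbbyyyyyyyyyyyyyy####
308 ###yyyyyyyyyyyyybbbbbbbbbbbbbbyyyyyyyyyyyyyy####
312 ###yyyyyyyyyyyyybbbbbbbbbbbbbbyyyyyyyyyyyyyyy###
316 ##yyyyyyyyyyyyyyybbbbbbbbbbbbbyyyyyyyyyyyyyyy###
320 ##yyyyyyyyyyyyyyyyybbbbbbbbyyyyyyyyyyyyyyyyyy###
324 #yyyyyyyyyyyyyyyyyyyyybbbyyyyyyyyyyyyyyyyyyyyy##
328 #yyyyyyyyyyyyyyyyyyyyyyyyyyyyyyyyyyyyyyyyyyyyy##
332 yyyyyyyyyyyyyyyyyyyyyyyyyyyyyyyyyyyyyyyyyyyyyyyy
336 yyyyyyyyyyyyyyyyyyyyyyyyyyyyyyyyyyyyyyyyyyyyyyyy
340 yyyyyyyyyyyyyyyyyyyyyyyyyyyyyyyyyyyyyyyyyyyyyyyy
344 yyyyyyyyyyyyyyyyyyyyyyyyyyyyyyyyyyyyyyyyyyyyyyyy
348 yyyyyyyyyyyyyyyyyyyyyyyyyyyyyyyyyyyyyyyyyyyyyyyy
```

Contact showed the tips on the staging floor edge, with a tilt of about 31°, a bit low for finger clearance. I press the tips lightly on the staging floor so they swing forward a little more.

>>> {"api": "play_rows", "payload": {
  "targets": "0.14 -0.003 0 -0.005 0; 0.14 -0.009 0 -0.005 0; 0.14 -0.014 0 -0.004 0; 0.14 -0.014 0 0 0; 0.14 -0.014 0 0.004 0; 0.14 -0.014 0 0.008 0; 0.14 -0.014 0 0.010 0; 0.14 -0.014 0 0.010 0"
}}

```text
clock: 26.38
tcp_pos: [0.6051, 0.0105, 0.0784]
orientation: [-0.197, -3.134, 0.0]
contact_force: [-0.5, 0.2, -0.0]
grip_width: 0.0366
gripper_force: 3.3
```

```bash
python3 look.py w21; python3 - <<'E'
from h import *
show('pics/w21.png',200,340,270,365,4)
E
```

```text
26.3833 [0.6051 0.0105 0.0784] 0.0366 3.312501758337021 [-0.5  0.2 -0. ]
290 [(191, 224), (267, 314)]
294 [(185, 219), (292, 324)]
298 [(180, 214), (291, 306), (314, 325)]
302 [(180, 214)]
316 [(180, 222)]
330 [(180, 214)]
334 [(180, 215), (291, 305), (316, 325)]
338 [(186, 219), (292, 325)]
342 [(180, 182), (191, 224), (268, 314)]
[([291, 245, 51, 1, 51], [316.0, 245.0]), ([301, 286, 30, 34, 748], [315.7, 301.8])]
pred [311.93898335 300.82256201] [311.61015887 316.20460225]
pics/w21.png
200 rrrr###.................................###rrrrr
204 rrrr#.....................................#rrrrr
208 rrr##.....................................#brrrr
212 rrr##.....................................##rrrr
216 rrr##.........rrr.............rrb.........##rrrr
220 rrr#........yrrrrry.........yrrrrry.......##rrrr
224 rrr#.......rrrrrrrrrrrrrrrrrrrrrrrrr.......#rrrr
228 rr##.....#rrrrrrrrrrrrrrrrrrrrrrrrrrr#.....#brrr
232 rr########rrrrrrrrrrrrrrrrrrrrrrrrrrr########rrr
236 rr########rrrrrrrrrrrrrrrrrrrrrrrrrrr########rrr
240 rr########brrrrrrrrrrrrrrrrrrrrrrrrrb#######brrr
244 rrr########rrrrrrrrr
[... 547 characters left out ...]
...yy######
288 #####yyy....yyyyyyybbbbbbbbyyyyyyyy....yyy######
292 #####yyy....y..yybbbbbbbbbbbbyyy..y....yyyy#####
296 ####yyyy.......yybbbbbbbbbbbbbyy.......yyyy#####
300 ####yyyyy......ybbbbbbbbbbbbbbby......yyyyy#####
304 ###yyyyyy......ybbbbbbbbbbbbbbby......yyyyyy####
308 ###yyyyyy.....yyybbbbbbbbbbbbbyyy.....yyyyyy####
312 ###yyyyyyy....yyyybbbbbbbbbbbyyyy....yyyyyyyy###
316 ##yyyyyyyyy....yyyyybbbbbbbyyyyyy...yyyyyyyyy###
320 ##yyyyyyyyyy...yyyyyyyyyyyyyyyyy...yyyyyyyyyy###
324 #yyyyyyyyyyyy..yyyyyyyyyyyyyyyyy...yyyyyyyyyyy##
328 #yyyyyyyyyyyyyyyyyyyyyyyyyyyyyyyyyyyyyyyyyyyyy##
332 yyyyyyyyyyyyyyyyyyyyyyyyyyyyyyyyyyyyyyyyyyyyyyyy
336 yyyyyyyyyyyyyyyyyyyyyyyyyyyyyyyyyyyyyyyyyyyyyyyy
```

The tips already straddle the bulb (bulb rows 286–320 at col 316, tips rows 291–325). I back up 4 mm and close at once.

>>> {"api": "play_rows", "payload": {
  "targets": "0.14 0.003 0 -0.002 0; 0.18 0.004 0 -0.002 0; 0.22 0.004 0 -0.002 0; 0.26 0.004 0 -0.002 0; 0.32 0.004 0 -0.002 0; 0.4 0.004 0 -0.002 0; 0.4 0.004 0 -0.002 0; 0.4 0.004 0 -0.002 0"
}}

```text
clock: 27.1
tcp_pos: [0.6019, 0.011, 0.0815]
orientation: [0.197, 3.135, -0.0]
contact_force: [0.3, 0.0, -0.5]
grip_width: 0.0261
gripper_force: 24.5
```

```bash
python3 look.py w22; python3 - <<'E'
from h import *
from bench import r
show('pics/w22.png',160,335,270,365,5)
o=r.get_obs();i=r.camera_info('wrist')
for a in((195,308),(199,308),(195,304)):
  for gz in(-.015,-.02):print(a,axis_fit(o,i,*a,gz))
E
```

```text
27.1 [0.6019 0.011  0.0815] 0.0261 24.53788190265186 [ 0.3  0.  -0.5]
290 [(190, 192)]
294 [(180, 193), (276, 306)]
298 [(180, 189), (275, 354)]
302 [(309, 355)]
316 []
330 [(302, 355)]
334 [(180, 190), (275, 355)]
338 [(180, 194), (276, 305)]
342 [(180, 185), (189, 192)]
[([302, 287, 28, 34, 719], [315.6, 302.9])]
pred [311.8390111  301.91630616] [311.5186602  317.13547625]
pics/w22.png
160 rrrrrrrrrrrrrrrr...............rrrrrrrrbyyyyybbr
165 rrrrrrrrrrrrrrrb...............yrrrryy.........y
170 rrrrrrrrrrrrrry.................yrby............
175 rrrrrrrrrrrrry....rrry..yyrrr....yy.............
180 rrrrrrrrrrrry....rrrrrrrrrrrrr.....y............
185 rrrrrrrrrrry...yrrrrrrrrrrrrrrr.....y...........
190 rrrrrrrrrr....yrrrrrrrrrrrrrrrrr.....rbyyyyyybrr
195 rrrrrrrr#####yrrrrrrrrrrrrrrrrrrry#####rrrrrrrrr
200 rrrrrrrr######rrrrrrrrrrrrrrrrrrr######rrrrrrrrr
205 rrrrrrrr######rrrrrrrrrrrrrrrrrrr######rrrrrrrrr
210 rrrrrrrr######rrrrrrrrrrrrrrrrrrr######rrrrrrrrr
215 rrrrrrrrr#####rrrrrrrrrrrrrrrrrrr#####brrrrrrrrr
220 rrrrrrrrr#####rrrrrrrrrrrrrrrrrrr#####rrrrrrrrrr
225 rrrrrrrrr#####rr
[... 1266 characters left out ...]
.96665869e-02]))
(195, 308) (np.float64(52.63913922178376), np.float64(0.017172134291762026), array([-5.59521649e-02, -1.70004806e-18,  3.58286385e-02]))
(199, 308) (np.float64(52.9482625245868), np.float64(0.014037925947637593), array([-5.93865152e-02, -1.14085809e-17,  4.04333062e-02]))
(199, 308) (np.float64(52.07775177266779), np.float64(0.016089250577294975), array([-5.64845350e-02, -2.27179530e-18,  3.65424234e-02]))
(195, 304) (np.float64(52.21635974252268), np.float64(0.015940372389977232), array([-5.67699862e-02,  6.08550821e-18,  4.13666901e-02]))
(195, 304) (np.float64(51.34706636665883), np.float64(0.017918027160178346), array([-5.39287985e-02,  1.30455250e-17,  3.74633243e-02]))
```

The loose tongs toppled past about 50° before closing, and the bulb is untouched at (316,303). They stopped under the roof, so I lever them down again, aiming for about 35°, and clamp.

>>> {"api": "play_rows", "payload": {
  "targets": "0.4 0.004 0 -0.002 0; 0.4 0.010 0 -0.005 0; 0.14 0.012 0 -0.012 0; 0.14 0.011 0 -0.022 0; 0.14 0.009 0 -0.033 0; 0.14 0.007 0 -0.043 0; 0.14 0.003 0 -0.051 0; 0.14 -0.0015 0 -0.058 0"
}}

```text
clock: 27.82
tcp_pos: [0.6042, 0.0107, 0.1411]
orientation: [0.198, 3.134, 0.001]
contact_force: [-1.5, -0.0, -1.3]
grip_width: 0.0369
gripper_force: 3.3
```

>>> {"api": "play_rows", "payload": {
  "targets": "0.14 -0.004 0 -0.004 0; 0.14 -0.007 0 -0.0075 0; 0.14 -0.007 0 -0.0075 0; 0.5 -0.007 0 -0.0075 0; 0.5 -0.007 0 -0.0075 0; 0.5 -0.007 0 -0.0075 0"
}}

```text
clock: 28.32
tcp_pos: [0.6099, 0.0099, 0.1464]
orientation: [-0.197, -3.134, 0.0]
contact_force: [-0.2, 0.3, -0.6]
grip_width: 0.0275
gripper_force: 24.6
```

>>> {"api": "play_rows", "payload": {
  "targets": "0.5 0.006 0 0.002 0; 0.5 0.018 0 0.004 0; 0.5 0.034 0 0.004 0; 0.5 0.05 0 0.004 0; 0.5 0.062 0 0.004 0; 0.5 0.065 0 0.004 0; 0.5 0.065 0 0.004 0"
}}

```text
clock: 28.9
tcp_pos: [0.5448, 0.0182, 0.1429]
orientation: [-0.197, -3.135, -0.0]
contact_force: [0.9, -0.5, -0.6]
grip_width: 0.0275
gripper_force: 24.6
```

```bash
python3 look.py w23; python3 - <<'E'
from h import *
show('pics/w23.png',200,330,270,365,4)
E
```

```text
28.9 [0.5448 0.0182 0.1429] 0.0275 24.59279181668535 [ 0.9 -0.5 -0.6]
290 [(195, 231)]
294 [(189, 226)]
298 [(180, 221), (272, 277)]
302 [(180, 221), (256, 287)]
316 [(180, 228), (279, 284), (302, 305)]
330 [(180, 221), (257, 287)]
334 [(180, 223), (272, 277)]
338 [(188, 226)]
342 [(195, 231)]
[([305, 304, 22, 24, 378], [315.5, 315.2])]
pred [312.75232194 313.44186659] [312.56987531 325.36999847]
pics/w23.png
200 rrrrrr##...............................##rrrrrrr
204 rrrrr##.................................##rrrrrr
208 rrrrr##.................................##rrrrrr
212 rrrrr#...................................#yrrrrr
216 rrrrr#...................................#.brrrr
220 rrrrr#...................................#.brrrr
224 rrrrr#........rrr.............rry........#yrrrrr
228 rrrr##......##rrrrrryyy.yybrrrrrr##......##rrrrr
232 rrrr##....#####rrrrrrrrrrrrrrrrr#####....##rrrrr
236 rrrr###########rrrrrrrrrrrrrrrrr###########rrrrr
240 rrrr############rrrrrrrrrrrrrrr############rrrrr
244 rrry.###########rrrrrrrrrrrrrrrr##########..rrrr
248 rry...#########brrrrrrrrrrrrrrrr#########....rr
[... 361 characters left out ...]
#####......
280 ....######yyyyy.................yyyyy######.....
284 ....######yyyyyy.......y.......yyyyyy######....#
288 ##..#####yyyyyyyy.....yyy.....yyyyyyyy#####..###
292 #########yyyyyyyyy....yyy....yyyyyyyyy##########
296 #########yyyyyyyyyy...yyy....yyyyyyyyy##########
300 #########yyyyyyyyyyyy..y..yyyyyyyyyyyy##########
304 ########yyyyyyyyyyyyb.....byyyyyyyyyyyy#########
308 ########yyyyyyyyyyybbbbbbbbbyyyyyyyyyyy#########
312 ########yyyyyyyyyybbbbbbbbbbbyyyyyyyyyy#########
316 #######yyyyyyyyyyybbbbbbbbbbbyyyyyyyyyy#########
320 #######yyyyyyyyyyyybbbbbbbbbyyyyyyyyyyyy########
324 ####.##yyyyyyyyyyyyybbbbbbbyyyyyyyyyyyyy##.#####
328 ####.yyyyyyyyyyyyyyyyyyyyyyyyyyyyyyyyyyyyy.#####
```

Tilt is now about 47°, so I repeat the lever slightly further to get near 35°.

>>> {"api": "play_rows", "payload": {
  "targets": "0.5 -0.01 0 0.004 0; 0.5 -0.028 0 0.004 0; 0.5 -0.046 0 0.004 0; 0.5 -0.06 0 0.002 0; 0.5 -0.065 0 -0.001 0; 0.5 -0.065 0 -0.004 0; 0.5 -0.065 0 -0.004 0"
}}

```text
clock: 29.53
tcp_pos: [0.6107, 0.0096, 0.1471]
orientation: [0.198, 3.135, -0.0]
contact_force: [0.2, 0.5, -2.1]
grip_width: 0.0273
gripper_force: 24.6
```

>>> {"api": "play_rows", "payload": {
  "targets": "0.14 -0.001 0 -0.003 0; 0.14 -0.004 0 -0.006 0; 0.14 -0.007 0 -0.009 0; 0.14 -0.010 0 -0.011 0; 0.14 -0.010 0 -0.011 0; 0.5 -0.010 0 -0.011 0; 0.5 -0.010 0 -0.011 0; 0.5 -0.010 0 -0.011 0"
}}

```text
clock: 30.2
tcp_pos: [0.62, 0.0087, 0.1578]
orientation: [-0.197, -3.135, -0.0]
contact_force: [0.6, 0.2, -0.5]
grip_width: 0.0284
gripper_force: 24.5
```

>>> {"api": "play_rows", "payload": {
  "targets": "0.5 0.006 0 0.002 0; 0.5 0.018 0 0.004 0; 0.5 0.034 0 0.004 0; 0.5 0.05 0 0.004 0; 0.5 0.062 0 0.004 0; 0.5 0.070 0 0.004 0; 0.5 0.070 0 0.004 0"
}}

```text
clock: 30.78
tcp_pos: [0.5488, 0.0177, 0.1537]
orientation: [-0.197, -3.134, -0.0]
contact_force: [-0.2, -1.2, -1.0]
grip_width: 0.0281
gripper_force: 24.5
```

```bash
python3 look.py w24; python3 - <<'E'
from h import *
show('pics/w24.png',190,330,270,365,4)
E
```

```text
30.7833 [0.5488 0.0177 0.1537] 0.0281 24.53627030365169 [-0.2 -1.2 -1. ]
290 [(220, 258)]
294 [(218, 257)]
298 [(212, 258)]
302 [(212, 266)]
316 [(205, 265), (271, 273)]
330 [(210, 266)]
334 [(207, 258)]
338 [(203, 257)]
342 [(202, 257)]
[([306, 292, 21, 25, 385], [315.6, 304.0])]
pred [312.90990612 303.42885777] [312.74139746 314.43189285]
pics/w24.png
190 rrrrrrrrrrrrrrrrrrrrrrrrrrrrrrrrrrrrrrrrrrrrrrrr
194 rrrrrrrrrrrrrrrrrrrrrrrrrrrrrrrrrrrrrrrrrrrrrrrr
198 rrrrrrrrrrrrrrrrrrrrrrrrrrrrrrrrrrrrrrrrrrrrrrrr
202 rrrrrrrrrrrrrrrrrrrrrrrrrrrrrrrrrryyyyyyyrrrrrrr
206 rrrrrrrrrrrrrrrrrr...........brry........ybrrrrr
210 rrrrrrrrrrrrrrrry.............yy..........yrrrrr
214 rrrrrrrrrrrrr.............................yrrrrr
218 rrrrr####rry..........................####brrrrr
222 rrrr####...............................####rrrrr
226 rrrr##...................................##rrrrr
230 rrrr##...................................##rrrrr
234 rrrr##...................................##rrrrr
238 rrrr##....................................#rrrrr
242 rrrr#.....................................#rrrrr
24
[... 410 characters left out ...]
y#####.....
278 ....######yyyyyyyyyyyyyyyyyyyyyyyyyyyy#####.....
282 ...######yyyyyyyyyyyyyyyyyyyyyyyyyyyyy######....
286 #..######yyyyyyyyyyyyyyyyyyyyyyyyyyyyy#####...##
290 ##..#####yyyyyyyyyyyyyyyyyyyyyyyyyyyyy######..##
294 #########yyyyyyyyyyybbbbbbyyyyyyyyyyyy##########
298 ########yyyyyyyyyyybbbbbbbbbyyyyyyyyyyy#########
302 ########yyyyyyyyyybbbbbbbbbbbyyyyyyyyyy#########
306 ########yyyyyyyyyybbbbbbbbbbbyyyyyyyyyy#########
310 #######yyyyyyyyyyyybbbbbbbbbyyyyyyyyyyyy########
314 #######yyyyyyyyyyyyybbbbbbyyyyyyyyyyyyyy########
318 #######yyyyyyyyyyyyyyyyyyyyyyyyyyyyyyyyy########
322 ######yyyyyyyyyyyyyyyyyyyyyyyyyyyyyyyyyy########
326 ###.##yyyyyyyyyyyyyyyyyyyyyyyyyyyyyyyyyyy##.####
```

Now about 31° with the grip slightly off-centre. I press the clamped tips on the bare table in front of the staging, a controlled slip that adds tilt and also calibrates the tip height.

>>> {"api": "play_rows", "payload": {
  "targets": "0.5 0 0 0.015 0; 0.5 0 0 0.035 0; 0.5 0 0 0.052 0; 0.5 0 0 0.064 0; 0.5 0 0 0.072 0; 0.5 0 0 0.077 0; 0.5 0 0 0.081 0; 0.5 0 0 0.081 0"
}}

```text
clock: 31.5
tcp_pos: [0.55, 0.0174, 0.0736]
orientation: [-0.198, -3.133, -0.001]
contact_force: [-5.9, -0.4, 11.1]
grip_width: 0.0281
gripper_force: 23.3
```

```bash
cat >>h.py <<'E'
def tips(f):
    h=cv2.cvtColor(cv2.imread(f),cv2.COLOR_BGR2HSV);m=(h[...,1]<60)&(h[...,2]>55);print('hinge',runs(m,316,150,300),'tips',[(u,runs(m,u,240,345)) for u in(296,299,302,306,310,313,319,322,326,330,333)])
E
python3 look.py w25|sed -n 1p; python3 -c "
from h import *
tips('pics/w24.png');tips('pics/w25.png')
show('pics/w25.png',190,310,270,365,5)"
```

```text
31.5 [0.55   0.0174 0.0736] 0.0281 23.28738153912127 [-5.9 -0.4 11.1]
hinge [(205, 264)] tips [(296, [(240, 258)]), (299, [(240, 259)]), (302, [(240, 266)]), (306, [(240, 267)]), (310, [(240, 271)]), (313, [(240, 273)]), (319, [(240, 273)]), (322, [(240, 269)]), (326, [(240, 267)]), (330, [(240, 266)]), (333, [(240, 259)])]
hinge [(199, 260)] tips [(296, [(240, 253)]), (299, [(240, 254)]), (302, [(240, 268)]), (306, [(240, 270)]), (310, [(240, 274)]), (313, [(240, 261), (269, 276)]), (319, [(240, 262), (267, 276)]), (322, [(240, 273)]), (326, [(240, 270)]), (330, [(240, 267)]), (333, [(240, 254)])]
pics/w25.png
190 rrrrrrrrrrrrrrrrrrrrrrrrrrrrrrrrrrrrrrrrrrrrrrrr
195 rrrrrrrrrrrrrrrrrrrrrrrrrrrrrrrrrrrrrrrrrrrrrrrr
200 rrrrrrrrrrrrrrrrrry..........yrrrrrrrrrrrrrrrrrr
205 rrrrrrrrrrrrrrrry..............rrrrrrrrrrrrrrrrr
210 rrrrrrrrrrrrb......................rrrrrrrrrrrrr
215 rrrrr####y...........................y####rrrrrr
220 rrrr##...................................##rrrrr
225 rrrr#.....................................#rrrrr
230 rrrr#.....................................#bbrrr
235 rrrr#.....................................#...yy
240 rrrr#.....................................#.....
245 rry.#.....................................##....
250 rb.##.....................................##...y
255 #..##.....#####.................#####.....##..##
260 ...############.................############...#
265 .....##########......yrrr.......##########......
270 .....#####r###rrry....yr.....yrrr###r#####......
275 ....######rrrrrrrrrry.....brrrrrrrrrr######.....
280 ....######rrrrrrrrrrrrrrrrrrrrrrrrrrr######.....
285 ....#####brrrrrrrrrrrrrrrrrrrrrrrrrrr######....#
290 ##..#####rrrrrrrrrrrrrrrrrrrrrrrrrrrrr#####..###
295 #########rrrrrrrrrrrrrrrrrrrrrrrrrrrrr##########
300 ########brrrrrrrrrrrrrrrrrrrrrrrrrrrrrr#########
305 ########rrrrrrrrrrrrrrrrrrrrrrrrrrrrrrr#########
```

>>> {"api": "play_rows", "payload": {
  "targets": "0.5 0 0 0.002 0; 0.5 0 0 0.004 0; 0.5 0 0 0.006 0; 0.5 0 0 0.006 0"
}}

```text
clock: 31.88
tcp_pos: [0.5501, 0.0179, 0.0686]
orientation: [-0.197, -3.134, -0.002]
contact_force: [-7.5, 2.3, 17.7]
grip_width: 0.0271
gripper_force: 22.7
```

```bash
python3 look.py w26|sed -n 1p; python3 -c "
from h import *
from bench import r
tips('pics/w26.png')
o=r.get_obs();i=r.camera_info('wrist')
h=225
for rt in(266,270,274):print(rt,axis_fit(o,i,h,rt,-.015))"
```

```text
31.8833 [0.5501 0.0179 0.0686] 0.0271 22.716822819784284 [-7.5  2.3 17.7]
hinge [(187, 250), (254, 259), (276, 280)] tips [(296, [(240, 243)]), (299, [(240, 244), (247, 267)]), (302, [(240, 270)]), (306, [(240, 249), (254, 273)]), (310, [(240, 278)]), (313, [(240, 250), (253, 261), (274, 280)]), (319, [(240, 279)]), (322, [(240, 250), (256, 274)]), (326, [(240, 272)]), (330, [(240, 268)]), (333, [(240, 246)])]
266 (np.float64(35.38891764251738), np.float64(0.0159696524918155), array([-3.73097092e-02, -4.62141176e-18,  6.00020641e-02]))
270 (np.float64(36.69687914660023), np.float64(0.015038051637538666), array([-3.99394440e-02, -1.02050529e-17,  5.87663540e-02]))
274 (np.float64(38.0047734533177), np.float64(0.014112056198901154), array([-4.25348392e-02, -6.50521303e-19,  5.74922702e-02]))
```

>>> {"api": "play_rows", "payload": {
  "targets": "0.5 0 0 -0.008 0; 0.5 0 0 -0.02 0; 0.5 -0.005 0 -0.024 0; 0.5 -0.016 0 -0.024 0; 0.5 -0.03 0 -0.024 0; 0.5 -0.043 0 -0.024 0; 0.5 -0.051 0 -0.024 0; 0.5 -0.053 0 -0.024 0"
}}

```text
clock: 32.6
tcp_pos: [0.6054, 0.0105, 0.0915]
orientation: [0.198, 3.133, -0.0]
contact_force: [-0.4, -0.4, -1.6]
grip_width: 0.027
gripper_force: 25.1
```

>>> {"api": "play_rows", "payload": {
  "targets": "0.3 0 0 0 0; 0.16 0 0 0 0; 0.15 -0.004 0 0 0; 0.15 -0.012 0 0 0; 0.15 -0.020 0 0 0; 0.15 -0.024 0 0 0; 0.22 -0.025 0 0 0; 0.3 -0.025 0 0 0"
}}

```text
clock: 33.27
tcp_pos: [0.6288, 0.0075, 0.091]
orientation: [0.198, 3.135, -0.0]
contact_force: [0.7, 0.2, 0.3]
grip_width: 0.0326
gripper_force: 24.8
```

>>> {"api": "play_rows", "payload": {
  "targets": "0.35 0 0 0 0; 0.35 0 0 0 0; 0.35 0 0 0 0"
}}

```text
clock: 33.52
tcp_pos: [0.628, 0.0076, 0.091]
orientation: [0.198, 3.135, 0.0]
contact_force: [1.1, -0.1, 0.7]
grip_width: 0.0329
gripper_force: 24.8
```

```bash
python3 look.py w27; python3 -c "
from h import *
tips('pics/w27.png');show('pics/w27.png',190,330,270,365,5)"
```

```text
33.5167 [0.628  0.0076 0.091 ] 0.0329 24.796021037257816 [ 1.1 -0.1  0.7]
290 [(207, 248)]
294 [(205, 270)]
298 [(199, 248), (252, 273)]
302 [(199, 260), (269, 277)]
316 [(191, 255)]
330 [(194, 277)]
334 [(199, 271)]
338 [(199, 269)]
342 [(206, 247)]
[([302, 255, 27, 25, 545], [315.0, 266.5])]
pred [311.8702196  264.75175166] [311.55465532 277.05167804]
hinge [(191, 255)] tips [(296, [(240, 247), (250, 270)]), (299, [(240, 248), (250, 275)]), (302, [(240, 259), (269, 277)]), (306, [(240, 254)]), (310, [(240, 254)]), (313, [(240, 255)]), (319, [(240, 254)]), (322, [(240, 255)]), (326, [(240, 255)]), (330, [(240, 276)]), (333, [(240, 248), (251, 271)])]
pics/w27.png
190 rrrrrrrrrrrrrrrrrrrrrrrrrrrrrrrrrrrrrrrrrrrrrrrr
195 rrrrrrrrrrrrrrrrr..............rrrrrrrrrrrrrrrrr
200 rrrrrrrrrrrrr......................rrrrrrrrrrrrr
205 rrrrrrrrrrrr........................brrrrrrrrrrr
210 rrr#####................................#####rrr
215 yy##.......................................##yyy
220 yy##........................................#yyy
225 yy##........................................#yyy
230
[... 356 characters left out ...]
########...
265 ...########.....bbbbbbbbbbbbbb.....#########....
270 ..######yyyy.....bbbbbbbbbbbb.....yyyyyy#####...
275 .#######yyyyyyy..ybbbbbbbbbby..yyyyyyyy#######..
280 .######yyyyyyyyyyyyyyyyyyyyyyyyyyyyyyyyy######..
285 .######yyyyyyyyyyyyyyyyyyyyyyyyyyyyyyyyy######..
290 .######yyyyyyyyyyyyyyyyyyyyyyyyyyyyyyyyy######..
295 ######yyyyyyyyyyyyyyyyyyyyyyyyyyyyyyyyyyy#######
300 ######yyyyyyyyyyyyyyyyyyyyyyyyyyyyyyyyyyy#######
305 #####yyyyyyyyyyyyyyyyyyyyyyyyyyyyyyyyyyyyy######
310 #####yyyyyyyyyyyyyyyyyyyyyyyyyyyyyyyyyyyyy######
315 ####yyyyyyyyyyyyyyyyyyyyyyyyyyyyyyyyyyyyyyy#####
320 ####yyyyyyyyyyyyyyyyyyyyyyyyyyyyyyyyyyyyyyy#####
325 #.##yyyyyyyyyyyyyyyyyyyyyyyyyyyyyyyyyyyyyyy##.##
```

The bulb is gripped (width 32.9 mm, bulb between the tips at (315,266)). I lift out and check.

>>> {"api": "play_rows", "payload": {
  "targets": "0.4 0.002 0 -0.004 0; 0.4 0.005 0 -0.009 0; 0.4 0.012 0 -0.012 0; 0.4 0.022 0 -0.012 0; 0.4 0.035 0 -0.012 0; 0.4 0.05 0 -0.014 0; 0.4 0.065 0 -0.02 0; 0.4 0.08 0 -0.032 0"
}}

```text
clock: 34.23
tcp_pos: [0.5458, 0.0178, 0.122]
orientation: [-0.197, -3.132, 0.001]
contact_force: [0.2, 0.6, -0.9]
grip_width: 0.0325
gripper_force: 25.0
```

>>> {"api": "play_rows", "payload": {
  "targets": "0.4 0.01 0 -0.015 0; 0.4 0.02 0 -0.03 0; 0.4 0.025 0 -0.043 0; 0.4 0.025 0 -0.05 0; 0.4 0.025 0 -0.05 0"
}}

```text
clock: 34.65
tcp_pos: [0.5243, 0.0211, 0.1745]
orientation: [0.197, 3.133, 0.002]
contact_force: [-0.1, 0.1, -0.5]
grip_width: 0.0329
gripper_force: 25.0
```

```bash
python3 look.py w28; python3 -c "
from h import *
from bench import r
tips('pics/w28.png')
o=r.get_obs();i=r.camera_info('wrist')
off=axis_fit(o,i,223,262,-.016);print(off)
print('to T above pot1',tipgo(o,[.492,.291,.115],off[2]))"
```

```text
34.65 [0.5243 0.0211 0.1745] 0.0329 25.01149550892478 [-0.1  0.1 -0.5]
290 [(209, 249)]
294 [(206, 268)]
298 [(200, 249), (252, 270)]
302 [(200, 259), (268, 276)]
316 [(192, 256)]
330 [(195, 275)]
334 [(200, 249), (251, 269)]
338 [(201, 267)]
342 [(207, 248)]
[([302, 256, 27, 23, 493], [315.0, 266.4])]
pred [312.74315635 310.06628537] [312.60081311 320.54168274]
hinge [(193, 256)] tips [(296, [(240, 269)]), (299, [(240, 274)]), (302, [(240, 258), (269, 276)]), (306, [(240, 255)]), (310, [(240, 256)]), (313, [(240, 256)]), (319, [(240, 256)]), (322, [(240, 256)]), (326, [(240, 256)]), (330, [(240, 275)]), (333, [(240, 248), (251, 269)])]
(np.float64(34.30348171514715), np.float64(0.01787518550366242), array([-3.39738293e-02,  1.95834017e-18,  5.99978925e-02]))
to T above pot1 [ 0.0998  0.2638 -0.0014]
```

>>> {"api": "play_rows", "payload": {
  "targets": "0.4 0.006 0.015 0 0; 0.4 0.016 0.042 0 0; 0.4 0.03 0.076 0 0; 0.4 0.043 0.111 0 0; 0.4 0.057 0.146 0 0; 0.4 0.07 0.181 0 0; 0.4 0.083 0.214 0 0; 0.4 0.094 0.242 0 0"
}}

```text
clock: 35.37
tcp_pos: [0.4596, 0.2753, 0.1718]
orientation: [-0.195, -3.134, 0.001]
contact_force: [0.4, 0.6, -0.5]
grip_width: 0.0328
gripper_force: 25.0
```

>>> {"api": "play_rows", "payload": {
  "targets": "0.4 0.006 0.016 0 0; 0.4 0.008 0.022 0 0; 0.4 0.008 0.022 0 0; 0.4 0.008 0.022 0 0"
}}

```text
clock: 35.7
tcp_pos: [0.4561, 0.294, 0.1722]
orientation: [-0.199, -3.135, 0.003]
contact_force: [0.9, -1.0, -0.6]
grip_width: 0.033
gripper_force: 25.0
```

```bash
python3 look.py w29|sed -n '1p'; python3 - <<'E'
from h import *
from bench import r
o=r.get_obs();i=r.camera_info('wrist');print(tipgo(o,[.492,.291,.052],(-.037,0,.060)))
f='pics/w29.png';show(f,196,330,240,395,4)
for rr in(.0325,.026):print([proj(i,[.492+rr*np.cos(a),.291+rr*np.sin(a),.063]).round().tolist() for a in np.linspace(0,2*np.pi,9)[:8]])
t=r.camera_info('top');h=cv2.cvtColor(r.grab_frame('top'),cv2.COLOR_RGB2HSV)
for v in range(234,256,2):print(v,[int(h[v,u,1]) for u in range(266,294,2)])
E
```

```text
35.7 [0.4561 0.294  0.1722] 0.033 25.027376232874303 [ 0.9 -1.  -0.6]
[0.0014 0.0024 0.0604]
pics/w29.png
196 rrrrrrrrrrrrrrrrrrrrrrrrrrrrrrrr..............rrrrrrrrrrrrrrrrrrrrrrrrrrrrrrrr
200 rrrrrrrrrrrrrrrrrrrrrrrrrrrry....................yrrrrrrrrrrrrrrrrrrrrrrrrrrrr
204 rrrrrrrrrrrrrrrrrrrrrrrrrrrb.......................yrrrrrrrrrrrrrrrrrrrrrrrrrr
208 rrrrrrrrrrrrrrrrrrrrrrrrry...........................ybrrrrrrrrrrrrrrrrrrrrrrr
212 rrrrrrrrrrrrrrrrr#####..................................####rrrrrrrrrrrrrrrrrr
216 rrrrrrrrrrrrrrrrr##.......................................##rrrrrrrrrrrrrrrrrr
220 rrrrrrrrrrrrrrrrr##........................................#rrrrrrrrrrrrrrrrrr
224 rrrrrrrrrrrrrrrrr##........................................#brrrrrrrrrrrrrrrrr
228 rrrrrrrrrrrrrrrrr##........................................#rrrrrrrrrrrrrrrrrr
232 rrrrrrrrrrrrrrrrr##........................................#brrrrrrrrrrrrrrrrr
236 rrrrrrrrrrrrrrrrr##........................................##rrrrrrrrrrrrrrrrr
240 rrrrrrrrrrrrrrrrr#.........................................##rrrrrrrrrrrrrrrr
[... 2088 characters left out ...]
4 [172, 91, 44, 49, 51, 45, 54, 57, 63, 47, 64, 161, 155, 155]
236 [111, 50, 52, 50, 57, 50, 54, 58, 55, 52, 46, 56, 151, 155]
238 [57, 50, 50, 49, 53, 56, 58, 50, 55, 51, 51, 44, 175, 164]
240 [46, 54, 56, 59, 53, 45, 68, 61, 57, 60, 44, 47, 154, 159]
242 [45, 56, 52, 55, 44, 53, 133, 124, 130, 42, 46, 51, 58, 150]
244 [51, 53, 55, 53, 39, 91, 125, 128, 129, 35, 50, 56, 90, 153]
246 [52, 41, 49, 54, 36, 51, 142, 133, 73, 30, 44, 54, 70, 162]
248 [57, 45, 46, 49, 59, 43, 47, 47, 49, 51, 52, 53, 17, 132]
250 [147, 52, 51, 54, 56, 55, 59, 50, 53, 51, 37, 21, 8, 69]
252 [157, 122, 51, 50, 45, 48, 51, 48, 55, 50, 14, 13, 22, 164]
254 [161, 158, 170, 64, 50, 46, 26, 53, 81, 162, 71, 58, 139, 161]
```

Pot 2 holds its bulb (top view, brown at (280,244)), and pot 1 lies where predicted behind the tongs. I lower, release and raise.

>>> {"api": "play_rows", "payload": {
  "targets": "0.4 0 0.002 0.006 0; 0.4 0 0.002 0.015 0; 0.4 0 0.002 0.025 0; 0.4 0 0.002 0.035 0; 0.4 0 0.002 0.045 0; 0.4 0 0.002 0.053 0; 0.4 0 0.002 0.059 0; 0.4 0 0.002 0.06 0"
}}

```text
clock: 36.47
tcp_pos: [0.4554, 0.297, 0.1114]
orientation: [-0.197, -3.134, 0.003]
contact_force: [0.1, -0.2, -1.6]
grip_width: 0.0325
gripper_force: 25.0
```

>>> {"api": "play_rows", "payload": {
  "targets": "0.4 0 0 0 0; 0.22 0 0 0 0; 0.19 0 0 0 0; 0.17 0 0 0 0; 0.16 0 0 0 0; 0.16 0 0 -0.003 0; 0.16 0 0 -0.01 0; 0.16 0 0 -0.022 0"
}}

```text
clock: 37.13
tcp_pos: [0.4556, 0.2971, 0.1348]
orientation: [-0.197, -3.134, 0.002]
contact_force: [0.1, -0.1, -0.1]
grip_width: 0.0355
gripper_force: 3.4
```

>>> {"api": "play_rows", "payload": {
  "targets": "0.5 0 0 -0.015 0; 0.5 0 0 -0.03 0; 0.5 0 0 -0.045 0; 0.5 0 0 -0.06 0; 0.5 0 0 -0.06 0"
}}

```text
clock: 37.55
tcp_pos: [0.4578, 0.2986, 0.1986]
orientation: [0.198, 3.131, 0.007]
contact_force: [1.2, 0.5, -0.8]
grip_width: 0.027
gripper_force: 24.5
```

```bash
python3 look.py w30; python3 - <<'E'
from h import *
from bench import r
tips('pics/w30.png')
show('pics/w30.png',180,300,270,365,6)
t=r.camera_info('top');im=r.grab_frame('top');h=cv2.cvtColor(im,cv2.COLOR_RGB2HSV)
print(proj(t,[.492,.291,.02]))
for v in range(222,246,2):print(v,[int(h[v,u,1]) for u in range(220,250,2)])
o=r.get_obs();print(delta(o,[.471-.045*.96,-.2915-.045*.276,.2],.28),o['joints'].round(2))
E
```

```text
37.55 [0.4578 0.2986 0.1986] 0.027 24.46509116794914 [ 1.2  0.5 -0.8]
290 [(206, 248)]
294 [(200, 247)]
298 [(198, 247)]
302 [(197, 267)]
316 [(190, 256), (273, 275)]
330 [(180, 185), (193, 266)]
334 [(180, 183), (198, 247)]
338 [(198, 247)]
342 [(203, 248)]
[([290, 287, 56, 14, 158], [316.0, 294.2])]
pred [107.02763897 364.20854515] [ 97.98577872 375.61563417]
hinge [(190, 256), (273, 275)] tips [(296, [(240, 247)]), (299, [(240, 265)]), (302, [(240, 267)]), (306, [(240, 269)]), (310, [(240, 274)]), (313, [(240, 255), (272, 275)]), (319, [(240, 275)]), (322, [(240, 269)]), (326, [(240, 268)]), (330, [(240, 265)]), (333, [(240, 251)])]
pics/w30.png
180 rrrrrrrrrrrrrrrrrrrrrrrry.........yrrrrrrrrrrrrr
186 rrrrrrrrrrrrrrrrrrrrrrrrrrrbyyybrrrrrrrrrrrrrrrr
192 rrrrrrrrrrrrrrrrry............yrrrrrrrrrrrrrrrrr
198 rrrrrrrrrrrrby.....................brrrrrrrrrrrr
204 rrrrrrrrrryy........................yyrrrrrrrrrr
210 rrrr####...............................####brrrr
216 rrrr#.....................................##rrrr
222 rrrr#.....................................##rrrr
228 rrrr#..........
[... 892 characters left out ...]
 12, 60, 57, 42, 51, 54, 47, 60, 160, 156, 155]
230 [159, 39, 32, 31, 41, 58, 50, 46, 56, 50, 49, 59, 137, 149, 142]
232 [76, 23, 32, 32, 35, 57, 63, 88, 64, 51, 58, 55, 87, 158, 156]
234 [39, 36, 30, 28, 8, 58, 132, 119, 123, 116, 60, 62, 77, 145, 153]
236 [70, 69, 18, 27, 15, 52, 133, 117, 118, 143, 56, 52, 88, 154, 160]
238 [47, 57, 20, 34, 36, 58, 113, 61, 43, 61, 52, 52, 126, 159, 154]
240 [51, 5, 40, 38, 39, 35, 46, 38, 19, 55, 48, 56, 162, 153, 155]
242 [40, 39, 34, 27, 34, 30, 44, 38, 16, 52, 46, 130, 146, 150, 154]
244 [73, 14, 73, 60, 42, 45, 22, 34, 31, 58, 138, 163, 150, 158, 150]
(array([-0.0471, -0.6005, -0.0051]), np.float64(-0.406)) [-0.86  0.3   0.2   1.92 -0.08  0.93  0.83]
```

Both bulbs are in their pots (top view brown at (235,236) and (280,244)). I return to the stand with the tongs clamped.

>>> {"api": "play_rows", "payload": {
  "targets": "0.5 -0.003 -0.025 0 0; 0.5 -0.006 -0.06 0 0; 0.5 -0.01 -0.098 0 0; 0.5 -0.014 -0.136 0 0; 0.5 -0.018 -0.174 0 0; 0.5 -0.021 -0.212 0 0; 0.5 -0.025 -0.25 0 0; 0.5 -0.029 -0.288 0 0"
}}

```text
clock: 38.32
tcp_pos: [0.4476, 0.0063, 0.1942]
orientation: [-0.197, -3.134, 0.0]
contact_force: [1.3, -0.6, -0.7]
grip_width: 0.0272
gripper_force: 24.5
```

>>> {"api": "play_rows", "payload": {
  "targets": "0.5 -0.003 -0.038 0 -0.04; 0.5 -0.006 -0.076 0 -0.09; 0.5 -0.01 -0.114 0 -0.14; 0.5 -0.014 -0.152 0 -0.19; 0.5 -0.018 -0.19 0 -0.24; 0.5 -0.021 -0.228 0 -0.3; 0.5 -0.024 -0.262 0 -0.36; 0.5 -0.026 -0.29 0.005 -0.406"
}}

```text
clock: 38.98
tcp_pos: [0.4374, -0.2858, 0.1898]
orientation: [0.44, -3.111, 0.001]
contact_force: [0.5, -0.1, -0.7]
grip_width: 0.0271
gripper_force: 24.5
```

>>> {"api": "play_rows", "payload": {
  "targets": "0.5 0 0 0.002 0; 0.5 0 0 0.002 0; 0.5 0 0 0.002 0"
}}

```text
clock: 39.23
tcp_pos: [0.4376, -0.2818, 0.1869]
orientation: [0.438, -3.109, -0.002]
contact_force: [-0.1, 0.3, 0.2]
grip_width: 0.0272
gripper_force: 24.6
```

```bash
python3 look.py w31|sed -n 1p; python3 - <<'E'
from h import *
from bench import r
tips('pics/w31.png')
o=r.get_obs();i=r.camera_info('wrist');print(delta(o,[.4354,-.3017,.116],.28))
off=axis_fit(o,i,222,261,-.016);print(off)
h=cv2.cvtColor(cv2.imread('pics/w31.png'),40)
print('stand centre px',proj(i,[.471,-.2915,.054]),'foot',[proj(i,np.array([.471,-.2915,.004])+a*.035*np.array([.961,.276,0])+b*.055*np.array([-.276,.961,0])).round().tolist() for a in(-1,1) for b in(-1,1)])
show('pics/w31.png',190,300,230,400,5)
E
```

```text
39.2333 [ 0.4376 -0.2818  0.1869] 0.0272 24.59474334027618 [-0.1  0.3  0.2]
hinge [(190, 255), (260, 265), (267, 270), (273, 280)] tips [(296, [(240, 247), (271, 276)]), (299, [(240, 268)]), (302, [(240, 279)]), (306, [(240, 283)]), (310, [(240, 282)]), (313, [(240, 256), (260, 264), (266, 270), (272, 282)]), (319, [(240, 275)]), (322, [(240, 270), (272, 279)]), (326, [(240, 268), (278, 292)]), (330, [(240, 266), (290, 303), (342, 344)]), (333, [(240, 251), (258, 264), (305, 310), (342, 344)])]
(array([ 0.0081, -0.0189,  0.0712]), np.float64(0.001))
(np.float64(34.11841315671162), np.float64(0.017767372702331835), array([-3.38358946e-02, -2.29444285e-17,  6.01649710e-02]))
stand centre px [294.66883042 219.38628055] foot [[246.0, 172.0], [348.0, 173.0], [250.0, 232.0], [346.0, 232.0]]
pics/w31.png
190 rrrrrrrrrrrr.......#...##.##.##.####..##........##.###........yrrrrrrrrrrrrrrrrrrrrrr
195 rrrrrrrrrrrr......###################...............###.......yrrrrrrrrrrrrrrrrrrrrrr
200 rrrrrrrrrrrr.....################............................yrrrrrrrrrrrrrrrrrrrrrrr
205 rrrrrrrrrrrry....
[... 988 characters left out ...]
#####.....##########.................##########.....#####rrrrrrrrrrrrr
265 .yrrrrrrrrrrrr######......#########.......b........y#########......######rrrrrrrrrrrr
270 .rrrrrrrrrrrr######.......####y..ybb...........yrrrrrrrrr#####......######rrrrrrrrrrr
275 rrrrrrrrrrrr######.......#####....b..........y..rrrrrrrrr#####.......######rrrrrrrrrr
280 rrrrrrrry..#######......######yyyyyby.......rry..rrrrrrrr######......#######rrrrrrrrr
285 rrrrrry..############...######rrrrybbbbbrrryyyr...rrrrrrr######...############rrrrrrr
290 rrrrrr################..#####rrrrrrbbbybbbbyybby...rrrrrrr#####..###############brrrr
295 rrrrry#######################ryyyyrrbbrrrrbbbbbby..yrrrrrr#######################rrrr
```

>>> {"api": "play_rows", "payload": {
  "targets": "0.5 0.004 -0.007 0.005 0; 0.5 0.007 -0.014 0.015 0; 0.5 0.007 -0.014 0.028 0; 0.5 0.007 -0.014 0.042 0; 0.5 0.007 -0.014 0.055 0; 0.5 0.007 -0.014 0.066 0; 0.5 0.007 -0.014 0.074 0; 0.5 0.007 -0.014 0.077 0"
}}

```text
clock: 39.95
tcp_pos: [0.435, -0.2975, 0.1097]
orientation: [0.44, -3.109, -0.001]
contact_force: [-0.6, -0.6, 0.4]
grip_width: 0.0274
gripper_force: 24.4
```

>>> {"api": "play_rows", "payload": {
  "targets": "0.5 0 0 0 0; 0.5 -0.005 0 0 0; 0.5 -0.012 0 0 0; 0.5 -0.019 0 0 0; 0.5 -0.026 0 0 0; 0.5 -0.032 0 0 0; 0.5 -0.038 0 0 0; 0.5 -0.044 0 0 0"
}}

```text
clock: 40.62
tcp_pos: [0.4783, -0.2857, 0.1109]
orientation: [-0.439, 3.111, 0.0]
contact_force: [-0.6, -1.2, -1.7]
grip_width: 0.0257
gripper_force: 22.8
```

```bash
python3 look.py w32|sed -n 1p; python3 - <<'E'
from h import *
tips('pics/w32.png')
show('pics/w32.png',180,330,230,400,5)
E
```

```text
40.6167 [ 0.4783 -0.2857  0.1109] 0.0257 22.83340190537274 [-0.6 -1.2 -1.7]
hinge [(150, 165), (186, 188), (194, 207), (212, 225), (233, 299)] tips [(296, [(242, 294)]), (299, [(242, 295)]), (302, [(240, 295)]), (306, [(240, 299)]), (310, [(240, 302)]), (313, [(240, 304)]), (319, [(240, 305)]), (322, [(240, 304)]), (326, [(240, 304)]), (330, [(240, 302)]), (333, [(240, 299)])]
pics/w32.png
180 rrrrrrrrrrr.......##........#.########################################.......yrrrrrrr
185 rrrrrrrrrrr.........................................#.#..#...#..#.....#.....yrrrrrrrr
190 rrrrrrrrrrr.......#####..........................................#####......rrrrrrrrr
195 rrrrrrrrrrr.......#####.........................................#####.......rrrrrrrrr
200 rrrrrrrrrrry......#####.........................................######.....yrrrrrrrrr
205 rrrrrrrrrrrb......#####.........................................#####......brrrrrrrrr
210 rrrrrrrrrrrr......################.......###........#################......brrrrrrrrr
215 rrrrrrrrrrrr......################........#.........#################....
[... 1292 characters left out ...]
########..#####brr.........................####..################rrrrr
295 rrrr...#######################rrry...................yyr.########################rrrr
300 ##############################rrrrrrrry.............rrbbyy###########################
305 #############################rrrrrryryryryy..ybrbybbbbbbby###########################
310 #############################yyrrrryyyyyrybrrrrrrrrybbbbbb###########################
315 ############################rrryrrrrrrrrrbbrrrrryrrrrbbybb###########################
320 ############################brrrrrrrrryyrrrrrrybyyyrrbybbb###########################
325 #########################.##bbrrrrrrryyy.yrrrrrrrrrrrrrrrrr##.#######################
```

>>> {"api": "play_rows", "payload": {
  "targets": "0.5 -0.005 0 0 0; 0.5 -0.010 0 0 0; 0.5 -0.015 0 0 0; 0.5 -0.015 0 0.004 0; 0.5 -0.015 0 0.009 0; 0.5 -0.015 0 0.014 0; 0.5 -0.015 0 0.018 0; 0.5 -0.015 0 0.018 0"
}}

```text
clock: 41.33
tcp_pos: [0.491, -0.2817, 0.0917]
orientation: [0.438, -3.109, -0.002]
contact_force: [-0.1, -0.3, -0.5]
grip_width: 0.0214
gripper_force: 0.0
```

```bash
python3 look.py w33|sed -n 1p; python3 - <<'E'
from h import *
tips('pics/w33.png')
show('pics/w33.png',160,330,230,400,6)
E
```

```text
41.3333 [ 0.491  -0.2817  0.0917] 0.0214 0.0 [-0.1 -0.3 -0.5]
hinge [(150, 157), (172, 197), (265, 290)] tips [(296, [(269, 274), (276, 285)]), (299, [(268, 274), (276, 284)]), (302, [(267, 283)]), (306, [(266, 272), (279, 281)]), (310, [(265, 271)]), (313, [(264, 270), (273, 286)]), (319, [(262, 266), (270, 291)]), (322, [(262, 267), (269, 291)]), (326, [(260, 266), (268, 291)]), (330, [(259, 265), (269, 274), (280, 290)]), (333, [(258, 266), (271, 274), (280, 288)])]
pics/w33.png
160 rrrrrrr.............########.##..####..##############################################
166 rrrrrrr........###......#####.###.#..#.##############################################
172 rrrrrrry..............................#..............################################
178 rrrrrrry......####...................................################################
184 rrrrrrrr.......##....................................################################
190 rrrrrrrr.......##....................................################################
196 rrrrrrrry......###...................................################
[... 1296 characters left out ...]
###########..#####rrbrrrb##...........r#####..##############rrrrrrrrrr
292 ..........######################rrbyyrrb#####ybyrryyyyy######################rrrrrrrr
298 r....###########################rrrrrrrrbbbybbbbyrrryrr############################rr
304 ################################rryrrrrrybbbbybbbbbbbbb##############################
310 ###############################rryyyy.yrrybrrrrrrrrbbbb##############################
316 ###############################rrrrrrrrrbbrrrrrrrrrrryby#############################
322 ############################.##rrrrrrryyrrrrrrbbyy.yryby##.##########################
328 ############################brrrrrrrryyyyyrrrrrrrrrrrrrrrrry#########################
```

The tongs slipped out of the grip into the sleeve (grip force 0). I raise clear and check how they stand.

>>> {"api": "play_rows", "payload": {
  "targets": "0.5 0 0 -0.015 0; 0.5 0 0 -0.04 0; 0.5 0 0 -0.07 0; 0.5 0 0 -0.1 0; 0.5 0 0 -0.12 0; 0.5 0 0 -0.12 0"
}}

```text
clock: 41.88
tcp_pos: [0.4942, -0.2836, 0.2177]
orientation: [-0.436, 3.104, -0.006]
contact_force: [0.6, -0.7, 0.7]
grip_width: 0.021
gripper_force: 0.0
```

```bash
python3 look.py w34|sed -n 1p; python3 - <<'E'
from h import *
from bench import r
i=r.camera_info('wrist');s=r.camera_info('scene');t=r.camera_info('top')
c=np.array([.4715,-.2865,0]);X=np.array([.961,.276,0]);Y=np.array([-.276,.961,0])
for n,k in(('w',i),('s',s),('t',t)):
    print(n,'hinge',proj(k,c+[0,0,.147]).round(),'sleeve',[proj(k,c+a*.018*X+b*.038*Y+[0,0,.054]).round().tolist() for a,b in((-1,-1),(-1,1),(1,1),(1,-1))])
show('pics/w34.png',120,270,250,390,4)
im=r.grab_frame('scene');cv2.imwrite('pics/s34.png',im[:,:,::-1]);h=cv2.cvtColor(im,cv2.COLOR_RGB2HSV)
for v in range(255,330,3):print(v,''.join('#' if h[v,u,2]<60 else 'r' if h[v,u,1]>120 else ('o' if h[v,u,2]>130 else '.') for u in range(380,450)))
E
```

```text
41.8833 [ 0.4942 -0.2836  0.2177] 0.021 0.0 [ 0.6 -0.7  0.7]
w hinge [318. 185.] sleeve [[279.0, 143.0], [356.0, 143.0], [355.0, 178.0], [280.0, 178.0]]
s hinge [423. 278.] sleeve [[432.0, 313.0], [395.0, 303.0], [397.0, 289.0], [433.0, 297.0]]
t hinge [446. 235.] sleeve [[453.0, 240.0], [427.0, 248.0], [423.0, 236.0], [448.0, 228.0]]
pics/w34.png
120 rrrrrrrrrrryyyyyyyyyyyyyyyyyyyyyyyyyyyyyyyyrrrrrrrrrbbrbbbbrrrrrrrrrrr
124 rrrrrrrrrrr.........................................#######rrrrbyy....
128 rrrrrrrrrrr.................................##############............
132 rrrrrrrrrrr............................###################............
136 rrrrrrrrrrr........................####..#################............
140 rrrrrrrrrrr......###############.........#################............
144 rrrrrrrrrrr..............................#################.......###..
148 rrrrrrrrrrr.......#......................#############################
152 rrrrrrrrrrry.............................#######..........############
156 rrrrrrrrrrry......................#.......................######rrrrrr

[... 3274 characters left out ...]
.......#orrrrrrrrrrrrrrrr
303 rrrrrr.........#...oooooooo.####.ooooooooo.##......#...rrrrrrrrrrrrrrr
306 rrrrrr..ooo...#......................ooooooooooo.###o...orrrrrrrrrrrrr
309 rrrro..................................#..ooooooo.##.....rrrrrrrrrrrrr
312 rrrror.......#...................................oo......rrrrrrrrrrrrr
315 rrrrrrrrrr........................................#.oo..rrrrrrrrrrrrrr
318 rrrrrrrrrr#.........................................oo..rrrrrrrrrrrrrr
321 rrrrrrrrrr...o#..#.#.##.#...............................rrrrrrrrrrrrrr
324 rrrrrrrrrrrrrrrrrrr....................................orrrrrrrrrrrrrr
327 rrrrrrrrrrrrrrrrrrrrrrrrrrrrrr.........................rrrrrrrrrrrrrrr
```

```bash
python3 - <<'E'
from h import *
from bench import r
i=r.camera_info('wrist');s=r.camera_info('scene')
c=np.array([.4715,-.2865,0]);X=np.array([.961,.276,0]);Y=np.array([-.276,.961,0])
for n,a,b in(('hinge',(391,291),(383,135)),('pads',(408,296),(350,138)),('hingeL',(388,292),(392,135)),('padsL',(412,292),(350,128))):
    P,e=tri((s,*a),(i,*b));print(n,P.round(4),e.round(4),'stand xy',((P-c)@X).round(4),((P-c)@Y).round(4))
for f,(r0,r1,c0,c1,st) in{'pics/w34.png':(110,160,300,420,3),}.items():
    h=cv2.cvtColor(cv2.imread(f),40)
    for v in range(r0,r1,st):print(v,''.join(' ' if h[v,u,1]>150 else '%x'%(h[v,u,2]//16) for u in range(c0,c1,2)))
h=cv2.cvtColor(cv2.imread('pics/s34.png'),40)
for v in range(282,326,2):print(v,''.join(' ' if h[v,u,1]>120 else '%x'%(h[v,u,2]//16) for u in range(380,442)))
E
```

```text
hinge [ 0.4263 -0.2453  0.1226] 0.0048 stand xy -0.032 0.052
pads [ 0.4342 -0.2733  0.1245] 0.0046 stand xy -0.0322 0.023
hingeL [ 0.4243 -0.2393  0.1182] 0.0017 stand xy -0.0324 0.0584
padsL [ 0.426  -0.279   0.1583] 0.0032 stand xy -0.0417 0.0197
110                                                             
113                                                             
116                                                             
119                                               677777        
122 7777777767777777777777766533333222          67878887        
125 777777777677777776655333332111111247777788888788888787      
128 767777777777676554332221221111111588888888888788888787      
131 777777777777763322112112211111111588888878887788888787      
134 776677766667533211211111111111111578788888888788888786      
137 222222222222359812111111111111111688888888888788888786      
140 2222222479bbbbb921111111111111111688888788887788888786      
143 667abbbbbbbbbbb711111111111111111588877665567678888786      
146 bbbbbbbbbbbb9875111111111111111111111111111117777776        
149 bb
[... 1021 characters left out ...]
98872237bdccccccca74334433854445    
306       4399964434444444344445554444337bdccccccccc833284338     
308      844445444344444444444444444444433469dccccccd43385778     
310    794344444434444444444444444444444444568888bcbc823a7778     
312     a 343344434444444444444444444444444444444445688757776     
314           44344443444444444444444444444444444444443356778     
316           44444444444444444444444444444444444444443dffb7      
318           334444444444444443334444444444444444444356ce77      
320           5344444444444443777777776443444444444445777779      
322            367777777777777777777777777777564434357777777      
324                    5678877777777777777777777777777777778
```

Two-view triangulation puts the hinge at stand (x −0.03, y +0.055), z ≈ 0.12. So the tongs stand in the sleeve but lean about 28°. I cage the head with the open gripper and carry it upright.

>>> {"api": "play_rows", "payload": {
  "targets": "-1 0.015 0.015 0 0; -1 0.035 0.035 0 0; -1 0.048 0.048 0.01 0; -1 0.048 0.048 0.035 0; -1 0.048 0.048 0.062 0; -1 0.048 0.048 0.088 0; -1 0.048 0.048 0.108 0; -1 0.048 0.048 0.118 0",
  "squeeze": 20
}}

```text
clock: 42.65
tcp_pos: [0.43, -0.2479, 0.0915]
orientation: [0.438, -3.105, -0.004]
contact_force: [1.2, -0.5, -0.6]
grip_width: 0.0853
gripper_force: 0.0
```

```bash
python3 look.py w35|sed -n 1p; python3 - <<'E'
from h import *
h=cv2.cvtColor(cv2.imread('pics/w35.png'),40)
for v in range(120,330,5):print(v,''.join(' ' if h[v,u,1]>120 else '%x'%(h[v,u,2]//16) for u in range(190,440,3)))
E
```

```text
42.65 [ 0.43   -0.2479  0.0915] 0.0853 0.0 [ 1.2 -0.5 -0.6]
120                                                               efff                  
125                                                                 ee                  
130                                                                                     
135                                                                                     
140                                                                                     
145                                                                                     
150                                                                                     
155                                                                                     
160                                                                                     
165                                                                                     
170                                                                                     
175                                                          
[... 1997 characters left out ...]
11111132311111111111111888888888888788889988788                  111111111167
295 6611111111112    1111111111111888888888888788889988788                  211111111116
300 511111111111        1111111111888888888888788889988788                   11111111101
305 41111111111           11111111888888888888788889988788                    1111111111
310 7111111111              211111888888888888788889988787                     111111111
315 1111111111           fffffa11115   8888888788889888788                     111111111
320 111011111      efffffe97fffffeefe        97888888887                        11111111
325 11111111  ffffffeffff 4ffffff fff           8888888                          1111111
```

The wrist rows show the hinge between the fingers, the tongs leaning about 34° towards stand +y in their own closing plane, tips in the sleeve. I push the head upright with the right finger, then re-centre and close lightly.

>>> {"api": "play_rows", "payload": {
  "targets": "-1 0 -0.008 0 0; -1 0 -0.018 0 0; -1 0 -0.028 0 0; -1 0 -0.038 0 0; -1 0 -0.047 0 0; -1 0 -0.056 0 0; -1 0 -0.064 0 0; -1 0 -0.071 0 0"
}}

```text
clock: 43.37
tcp_pos: [0.4526, -0.3186, 0.0951]
orientation: [-0.438, 3.11, -0.001]
contact_force: [-0.3, 0.6, -0.5]
grip_width: 0.0859
gripper_force: 0.1
```

>>> {"api": "play_rows", "payload": {
  "targets": "-0.8 0 0.003 0 0; -0.5 0 0.01 0 0; -0.3 0 0.016 0 0; -0.15 0 0.02 0 0; -0.05 0 0.0225 0 0; 0.02 0 0.0225 0 0; 0.08 0 0.0225 0 0; 0.12 0 0.0225 0 0"
}}

```text
clock: 44.03
tcp_pos: [0.446, -0.2952, 0.095]
orientation: [0.439, -3.111, -0.001]
contact_force: [-0.7, 1.7, 1.4]
grip_width: 0.0378
gripper_force: 6.2
```

```bash
python3 look.py w36|sed -n 1p; python3 - <<'E'
from h import *
h=cv2.cvtColor(cv2.imread('pics/w36.png'),40)
for v in range(160,335,5):print(v,''.join(' ' if h[v,u,1]>120 else '%x'%(h[v,u,2]//16) for u in range(220,420,3)))
E
```

```text
44.0333 [ 0.446  -0.2952  0.095 ] 0.0378 6.153870667330921 [-0.7  1.7  1.4]
160 78                                                                 
165                                                                    
170                                                                    
175                                                                    
180                                                                    
185                                                                    
190                                                                    
195           666433333333333333333333333333333333333333333            
200           773333333333333333333333333333333333333333333            
205           333333333333333333333333333333333333333333333            
210           333333333333333333333333333333333333333333333            
215           3333333333333333233333333333333333333333333339           
220           3333332222222222222222222322222222222223333339           
225           3333333233222222222222222223332222222223333338           
230           43
[... 795 characters left out ...]
11111177777779998999988998777771111886111111        
290    21111111115811111187777779998999988998777771111851111111111     
295   1111122111111111111788888799989998889987777711111111111121111    
300 1111111111111111111 1677788899989998889987787211111111111111111111 
305 1111111111111111112 21  7777999899988899877   211111111111111111111
310 111111111111111211         78898999888998      11111111111111111111
315 111111111111111111     efffe889899988888b      11111111111111111111
320 111111111111111113fffffffffff588899887edff     21111111111111111211
325 11111111111111141cffffffffffff effdedff ff      1411111111111111212
330 111111111111111ceffffffc        efffff   ff       11111111111111121
```

The tongs are upright between the fingers (hinge centred at (316,293)) and lightly gripped. I straighten the remaining lean in x, release and rise.

>>> {"api": "play_rows", "payload": {
  "targets": "0.12 -0.005 0.001 0 0; 0.12 -0.011 0.001 0 0; 0.12 -0.018 0.001 0 0; 0.12 -0.024 0.001 0.002 0; 0.12 -0.029 0.001 0.004 0; 0.12 -0.03 0.001 0.006 0; 0.12 -0.03 0.001 0.006 0"
}}

```text
clock: 44.67
tcp_pos: [0.475, -0.2862, 0.0884]
orientation: [0.44, -3.11, 0.0]
contact_force: [-0.0, -1.4, 1.2]
grip_width: 0.0375
gripper_force: 2.2
```

```bash
python3 look.py w37|sed -n 1p; python3 - <<'E'
from h import *
h=cv2.cvtColor(cv2.imread('pics/w37.png'),40)
for v in range(190,370,6):print(v,''.join(' ' if h[v,u,1]>120 else '%x'%(h[v,u,2]//16) for u in range(250,385,3)))
E
```

```text
44.6667 [ 0.475  -0.2862  0.0884] 0.0375 2.1811714707291685 [-0.  -1.4  1.2]
190 777633333323333233232322222323233223322323333
196 774333333233333333233333323332322332323332333
202 ed7777333333333333333333333333333333333333394
208 364222233333369633333333333398333333322223343
214 333222233333678333333333333378733333322223333
220 333222233333777633333333333577763333322223333
226 333222233232779722323323232497773222322223333
232 333322333333773333333332222333675332322223333
238 333323333335763333333323333333777333233223333
244   3323333323453333333322323323562122332323   
250    347771111123333333333333333351111177753   
256   11777511111                  3111115777222 
262 1117777111111                   1111117777111
268 2157773111111                  21111113777511
274 1377771111111                  11111111677731
280 1777711111111           7acbbb  1111111177771
286 2128811111111    8bccba865327ff 1111111289211
292 21125211111117aba952 4cbafffffff1111111252111
298 11111111118779acbcb 3ffdfbfffeff2477611211112
304 22121111118887df     dffcefff ff9788611111111
310 1111111151788877    7777777a   77888511111111
316 11111111 177888877777777777777778887311111111
322 2111121  168888877778887788877788878212121111
328 1111161  1188888799988999988998787741 1711111
334 11121afd     887788988999988998878f     11211
340 111112        8878998899998898878 5f   211111
346 211121         88889889999889988   9   111111
352 111111     33    89989999888988 f   fe 111211
358 111111111111111111112565311111111111111111111
364 111111111111111111111111111111111111111221111
```

Upright: hinge at rows 310–356, both tips inside the sleeve at rows 208–240. I release, rise and check.

>>> {"api": "play_rows", "payload": {
  "targets": "0.05 0 0 0 0; -0.1 0 0 0 0; -0.3 0 0 0 0; -0.6 0 0 0 0; -1 0 0 0 0; -1 0 0 0 0; -1 0 0 -0.01 0; -1 0 0 -0.03 0"
}}

```text
clock: 45.38
tcp_pos: [0.4731, -0.2856, 0.1179]
orientation: [0.438, -3.107, -0.003]
contact_force: [0.3, 0.0, -0.0]
grip_width: 0.0856
gripper_force: 0.0
```

>>> {"api": "play_rows", "payload": {
  "targets": "-1 0 0 -0.03 0; -1 0 0 -0.06 0; -1 0 0 -0.09 0; -1 0 0 -0.1 0; -1 0 0 -0.1 0; -1 0 0 -0.1 0; -1 0 0 -0.1 0; -1 0 0 -0.1 0"
}}

```text
clock: 46.05
tcp_pos: [0.4737, -0.2858, 0.2175]
orientation: [0.439, -3.108, -0.002]
contact_force: [0.4, 0.1, -0.8]
grip_width: 0.0852
gripper_force: 0.0
```

```bash
python3 look.py w38|sed -n 1p; python3 - <<'E'
from h import *
from bench import r
i=r.camera_info('wrist');c=np.array([.4715,-.2865,0]);X=np.array([.961,.276,0]);Y=np.array([-.276,.961,0])
print('hinge upright',proj(i,c+[0,0,.147]),'leaned -x .2rad',proj(i,c-.029*X+[0,0,.144]),'+x',proj(i,c+.029*X+[0,0,.144]))
h=cv2.cvtColor(cv2.imread('pics/w38.png'),40)
for v in range(150,280,5):print(v,''.join(' ' if h[v,u,1]>120 else '%x'%(h[v,u,2]//16) for u in range(250,385,3)))
t=r.camera_info('top');g=cv2.cvtColor(r.grab_frame('top'),41)
for X0 in([.492,.291,.02],[.467,.1655,.02]):
    u,v=proj(t,X0).astype(int);b=g[v-8:v+8,u-8:u+8];print('brown px',int(((b[...,1]>105)&(b[...,2]<130)&(b[...,0]<20)).sum()))
E
```

```text
46.05 [ 0.4737 -0.2858  0.2175] 0.0852 0.0 [ 0.4  0.1 -0.8]
hinge upright [314.05343001 210.31188866] leaned -x .2rad [314.00210697 170.67007953] +x [314.13621594 244.51229049]
150       66666666666766743333333333333333       
155       66666545555422222222222222232332       
160       766632222222222222222222222233337      
165        6665555422233332222222222223234       
170        9fd4233373333333323357333226863       
175        653223366333332233333753322333        
180        332223367333333333333743322233        
185        332222212222222222224112222232        
190        332222211222222222222112222333        
195        333333311223223232321112223333        
200               176  66666  575                
205               177778787887775                
210               177778787787774                
215               167778787777772                
220                   78787776                   
225                    67877aaa                  
230                   8ab977637a                 
235             dffc978727899 ef                 
240        cfffffffe9aa9 8abcffef                
245    fffffffffffe5      efff  ff               
250    feffffe                  8f               
255     f                        ff              
260     ef   eec d     f         5f              
265      ff3 dd                   e              
270       fc      3               4f             
275        f                                     
brown px 12
brown px 19
```

The tongs stand upright (hinge at (316,212), predicted (314,210)), and both pots show brown. I hand in.

```bash
python3 -c "
from bench import r
print(r.hand_in())"
```

```text
the job is handed in; nothing more can be done
None
```

The job is handed in at about 46 s: camera checks show one bulb in each terracotta pot and the tongs upright in their stand, but the hand-in returned no verdict. On the way the tongs slipped out of the grip into the stand and had to be righted. The last wrist pictures were read as numbers, because the ten picture views were used up.

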